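# Sort the parts of a stripped-down analyser

## Robot

A 7-joint arm with a two-finger parallel gripper is mounted at the origin on the work surface. World frame = base frame: x ahead of the robot, y to its left, z up, the work surface at z = 0. Lengths are in m, angles in rad, forces in N, time in s.
With the tool pointing down it reaches from about 0.425 to 0.875 m from the base axis. Payload 4.7 kg.
Tool frame: the origin (TCP) lies at the very end of the fingers, on their centre line; the grasp point (between the pads) lies 19 mm behind it; x points along the fingers, y is the direction in which the jaws open and shut, and the axes are right-handed (so a half turn about x gives the same grasp; the last joint's range is limited). The gripper opens to 87 mm and grips with 3 to 60 N. Pads are 19 mm wide; open, the fingers measure 117 mm over their backs; the gripper's body (75 mm by 190 mm) begins 51 mm behind the grasp point.
Start: joints at [1.259, 0.321, -0.07, 1.45, 0.023, 1.371, -0.057], TCP at [0.208, -0.616, 0.223] pointing down, gripper open.
Joint ranges: [-2.86, 2.86], [-0.3, 2.09], [-1.38, 1.24], [0.06, 2.45], [-1.56, 4.7], [0.09, 2.05], [-2.69, 2.69]. Speed limits (rad/s): [2.57, 2.57, 3.14, 3.14, 3.14, 3.14, 3.14].

## Interface

Orientations are given as a rotation vector (axis times angle).
In Python, from bench import ctrl gives the robot as it stands.
- The arm moves only by the tool step_arm, never from a script. Its argument "increments" is one flat list of numbers, 6 for each row, row after row: the shift along the tool's x, y, z in cm, then the turn, a rotation vector about the tool's x, y, z in rad. In form: [tx, ty, tz, ax, ay, az, tx, ty, tz, ax, ay, az, ...]. A call has 1 to 12 rows; each row shifts and turns the commanded pose from where the row before left it, along the tool's axes as they then stand; what a row does not reach is not made up. A row lasts 1/8 s, in which the tool goes at most 62.5 mm and 10.7 degrees, less where a joint would pass 70% of its speed; a pose out of reach is approached as far as the arm can. A call with a gripper value outside its range is refused whole. "fingers" is the opening in per cent of the stroke, from 0 (shut) to 100 (fully open), set as the call begins (left out, the last holds). The fingers move at their own pace and stop on an object; "force" is the grip in N (left out, the last holds). Time passes only in rows, so rows that do not move let the fingers close. It gives the time, the measured TCP pose, the force and the opening at its end, in the units of the state.
- ctrl.get_state(): the state, without advancing time (a new reading comes with each control period).
- ctrl.get_image(name): name is "side" or "top" or "wrist"; returns the picture (384x512x3 uint8, red, green, blue); there is no depth.
- ctrl.camera_params(name): a dict with "vertical_fov" (degrees; the focal length in pixels is half the picture's height over the tangent of half this angle, whatever the lens; pixels are square), "cx", "cy" (the principal point, pixels), "R" (3x3) and "t" (3): a world point X has camera coordinates R X + t. Camera axes: x right, y down, z forward; pixel columns grow to the right and rows downward; lengths in m; the calibration is good to about 2 mm. The wrist camera is an equidistant fisheye: a pixel r from the principal point sees the ray r / f radians off the axis. A picture is of the moment at which its call begins: read the wrist's pose just before it. camera_params takes no time and is no camera call; for the wrist camera it gives the pose at the moment of the call.
- ctrl.close_job(): hands the job in, once; it reports no verdict.
Trained networks look in the newest picture that a camera, given by its name, has taken for a name from the list of things; names that differ only in an ending like _2 or _b are one class to them, and where a whole thing is asked for, a point or a joint stands for the part that bears it (a point fixed in the world has none). Each returns a list of dicts, best first, with "score" (0 to 1); they miss things now and then, are a little off and sometimes report something else, mostly with a low value. They report only what shows in the picture. A call takes as long as a camera call. They do not tell look-alikes from the thing itself.
- ctrl.search_frame(camera, name): "xyz" ([x, y, z] in m, in the coordinates of the camera as it stood for that picture, good to about 4 mm: the middle of the surface that is visible of it).
- ctrl.silhouettes(camera, name): "pixels" (384x512 bool, what is visible of it).
- ctrl.spot_point(camera, name): "xyz" ([x, y, z] in m, in the coordinates of the camera as it stood for that picture, good to about 4 mm: a listed point, or the origin of a listed thing).
The state is a dict: "time": time; "joint_positions": joint angles; "qd": joint speeds; "joint_torque": joint torques, N m; "position": TCP position; "tool_rot": TCP orientation; "ft_force": force on the tool from outside, world axes, zero at the start; "torque": the same for the moment, N m; "grip_width": opening from 0.0 (shut) to 1.0 (fully open).
Only numpy, scipy, OpenCV 4.12 (cv2) and the standard library are available. Lean on these libraries where they do the work, as an engineer would, in place of code of your own. Each camera call takes 0.05 s, during which the arm holds its last target.

## Task

Sort the parts taken out of the analyser: the cooling fan goes into the blue tray, the relay and the transformer both go into the yellow tray, side by side on its floor. Lay the copper plate flat in the green corner stop first and then the aluminium plate flat on top of it, both pushed up square and flush against the two steel fences. Set everything down rather than dropping it, let go of it, and do not disturb the pot of screws or the screwdriver.

Things in the scene. Friction and masses are not known exactly. Their poses are not given: they have to be found in the camera images.
- copper_plate_c (a point): Copper-coloured flat plate, 56 (its x) by 90 (its y) by 10 mm thick, lying on the table, about 0.4 kg. The point is its centre, 5 mm above its underside; z up.
- aluminium_plate_c (a point): Silver-grey aluminium flat plate, same size: 56 (its x) by 90 (its y) by 10 mm thick, lying on the table, about 0.14 kg. The point is its centre, 5 mm above its underside; z up.
- fan_c (a point): Black square cooling fan, 40 by 40 mm and 20 mm high, lying flat with its grey rotor disc and blades upwards. The point is its centre, 10 mm above the table; z up, x and y along its sides.
- relay_c (a point): White plug-in relay on a black base, with a red label on top: 28 (its x) by 38 (its y) by 30 mm high. The point is its centre, 15 mm above the table; z up.
- transformer_c (a point): Small transformer: dark steel core with a copper winding, 36 (its x) by 46 (its y) by 36 mm high, about 0.22 kg. The point is its centre, 18 mm above the table; z up.
- blue_tray: Blue open tray, fixed to the table, outside 108 by 108 mm, 35 mm high, walls and floor 4 mm thick (inside 100 by 100 mm). Origin: centre of its underside, on the table; x and y along its sides, z up.
- yellow_tray: Yellow open tray, fixed to the table, outside 108 (its x) by 158 mm (its y), 35 mm high, walls and floor 4 mm thick (inside 100 by 150 mm). Origin: centre of its underside, on the table; z up.
- stop_seat (a point): Fixed corner stop: green board 84 (x) by 116 mm (y), 6 mm thick; steel fences 8 mm thick, 18 mm high. Point: on the board's top (6 mm above the table), under the centre of a plate (its 56 mm along x) flush with both fences. Fence inner faces: x = +28 mm (two blocks, |y| 27 to 45 mm; the 54 mm notch between, open to +x, takes a finger) and y = +45 mm (|x| up to 28 mm). -x and -y sides open; z up.
- screw_pot_c (a point): Small open white pot with steel screws in it, 56 mm across the rim, 30 mm high, standing loose on the table; the point is on its axis, 15 mm up. To be left where it is.
- screwdriver_grip (a point): Orange-handled screwdriver, 150 mm long, lying loose on the table along its x (tip to +x); the point is the middle of its handle. To be left where it is.
There are look-alikes about, which are no part of the job. What is meant by the part that bears copper_plate_c is not black, and is the smaller of those in its own colour.

How it is judged:
By the outcome, as a careful person would: the job done as asked, in the order asked, and still so for the second after the job is handed in, with the robot touching nothing.
It also fails if it takes over 131 s, if anything falls off the work surface, if the arm or the gripper's body presses on something with over 40 N, if the wrist force passes 120 N, or if a joint passes its speed limit or range.

## Working session

There is one attempt and no reset: what is moved stays moved. The work goes in short steps, Python scripts to look and compute and a tool call to move; the robot and the scene stay as the last step left them, time stands still between calls to the robot, and variables do not carry over. Pictures are saved under pics/ and viewed, and the job is handed in when it is done.

Besides the shell and the picture viewer there is one more tool, called after "Call:" by a JSON object that holds its "name" and its "arguments". step_arm: Moves the arm, as the interface text tells. Its arguments: {"type":"object","properties":{"increments":{"type":"array","items":{"type":"number"}},"fingers":{"type":"number"},"force":{"type":"number"}},"required":["increments"]}

```bash
ls; mkdir -p pics; python3 - <<'E'
from bench import ctrl
import cv2,numpy as np
s=ctrl.get_state();print({k:np.round(v,3).tolist() for k,v in s.items()})
for n in ["side","top","wrist"]:
    im=ctrl.get_image(n);cv2.imwrite(f"pics/{n}0.png",im[:,:,::-1]);p=ctrl.camera_params(n);print(n,p)
E
```

```text
pics
{'time': 0.0, 'joint_positions': [1.259, 0.322, -0.07, 1.452, 0.023, 1.371, -0.057], 'qd': [0.0, 0.001, 0.0, -0.0, -0.001, 0.001, 0.001], 'joint_torque': [0.001, -49.128, -0.404, -31.253, -0.064, 0.044, 0.0], 'position': [0.208, -0.615, 0.221], 'tool_rot': [2.045, 0.338, -2.046], 'ft_force': [0.571, -0.158, 0.184], 'torque': [-0.011, 0.054, -0.003], 'grip_width': 1.002}
side {'vertical_fov': 48.26773526393182, 'cx': 262.6683426207796, 'cy': 190.82303534320914, 'R': array([[-0.82210678, -0.56881993,  0.02417314],
       [-0.31114466,  0.41332475, -0.85577547],
       [ 0.47679078, -0.71106016, -0.51678235]]), 't': array([0.30916308, 0.20216744, 0.97427303])}
top {'vertical_fov': 42.55123725091602, 'cx': 262.0462618401403, 'cy': 196.39379823321104, 'R': array([[ 0.02036692, -0.99978182, -0.00463634],
       [-0.98500717, -0.01927094, -0.17143365],
       [ 0.1713069 ,  0.00805841, -0.98518476]]), 't': array([-0.06771703,  0.41973663,  1.79205189])}
wrist {'vertical_fov': 65.70646984690485, 'cx': 266.7846190683452, 'cy': 193.32820395532738, 'R': array([[ 0.32038459, -0.94728498, -0.00220991],
       [-0.91121094, -0.30881986,  0.27262596],
       [-0.25893694, -0.08533147, -0.96211756]]), 't': array([-0.64991324, -0.03506049,  0.39097947])}
```

View pics/top0.png

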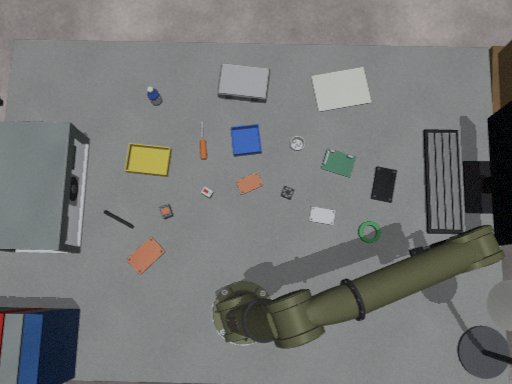

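View pics/side0.png

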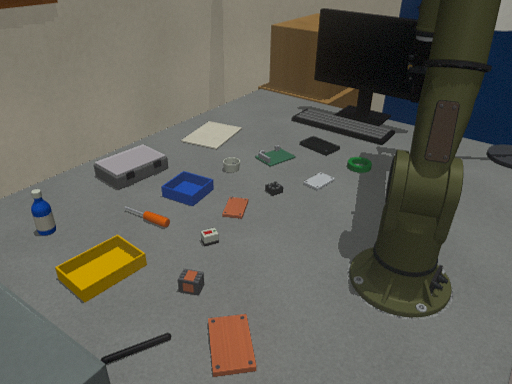

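View pics/wrist0.png

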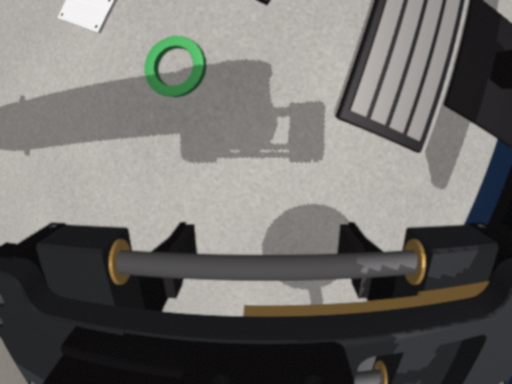

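The copper_plate_c candidates in the top picture are the large copper plate at (145,255), the small copper plate at (249,183) and a black plate at (384,184). I choose the small copper one at (249,183) and will check it in a crop.

In the same picture:

| Thing | Pixel |
|---|---|
| Aluminium plate | (322,215) |
| Corner stop | (339,163) |
| Pot | (297,144) |
| Fan | (288,192) |
| Relay | (207,192) |
| Transformer | (166,212) |
| Blue tray | (246,140) |
| Yellow tray | (149,159) |

```bash
cat > h.py <<'E'
from bench import ctrl
import cv2,numpy as np
from scipy.spatial.transform import Rotation as Ro
def rays(n,uv,p):
    f=192/np.tan(np.radians(p["vertical_fov"]/2)); uv=np.atleast_2d(uv).astype(float)
    d=(uv-[p["cx"],p["cy"]])/f
    if n=="wrist":
        th=np.linalg.norm(d,axis=1,keepdims=True)+1e-12
        v=np.hstack([d/th*np.sin(th),np.cos(th)])
    else: v=np.hstack([d,np.ones((len(d),1))])
    return v@p["R"]   # world dirs
def onplane(n,uv,z,p):
    c=-p["R"].T@p["t"]; r=rays(n,uv,p); return c+r*((z-c[2])/r[:,2])[:,None]
def proj(n,X,p):
    f=192/np.tan(np.radians(p["vertical_fov"]/2)); c=np.atleast_2d(X)@p["R"].T+p["t"]
    if n=="wrist":
        rr=np.linalg.norm(c[:,:2],axis=1,keepdims=True)+1e-12; th=np.arctan2(rr,c[:,2:]); d=c[:,:2]/rr*th
    else: d=c[:,:2]/c[:,2:]
    return d*f+[p["cx"],p["cy"]]
def toworld(xyz,p): return p["R"].T@(np.array(xyz)-p["t"])
def plan(P,yaw,Pc,Rc):
    """target TCP pos, tool pointing down with jaw axis y at yaw (mod pi); from commanded pose"""
    best=None
    for k in (0,np.pi):
        x=np.array([0,0,-1.]);y=np.array([np.cos(yaw+k),np.sin(yaw+k),0]);z=np.cross(x,y)
        R=np.stack([x,y,z],1); rv=Ro.from_matrix(Rc.T@R).as_rotvec()
        if best is None or np.linalg.norm(rv)<np.linalg.norm(best[1]): best=(Rc.T@(np.array(P)-Pc)*100,rv,R)
    return best
def st():
    s=ctrl.get_state(); return s,np.array(s["position"]),Ro.from_rotvec(s["tool_rot"]).as_matrix()
def save(im,name,scale=1): cv2.imwrite("pics/"+name,cv2.resize(im,None,fx=scale,fy=scale,interpolation=cv2.INTER_CUBIC)[:,:,::-1])
E
python3 - <<'E'
from h import *
s,P,R=st();print(P,R.round(3))
im=ctrl.get_image("top");p=ctrl.camera_params("top")
save(im[110:280,100:410],"crop1.png",2.5)
for n in ["copper_plate_c","aluminium_plate_c","fan_c","relay_c","transformer_c","blue_tray","yellow_tray","stop_seat","screw_pot_c","screwdriver_grip"]:
    o=ctrl.spot_point("top",n)
    for d in o: 
        w=toworld(d["xyz"],p); print(n,round(d["score"],2),w.round(3),proj("top",w,p).round())
E
```

```text
[ 0.20786787 -0.61542851  0.22170297] [[-0.001  0.32  -0.947]
 [ 0.001 -0.947 -0.32 ]
 [-1.    -0.001  0.   ]]
copper_plate_c 0.95 [ 0.477 -0.514  0.006] [[383. 185.]]
copper_plate_c 0.87 [0.197 0.367 0.008] [[145. 255.]]
copper_plate_c 0.81 [ 0.479 -0.014  0.007] [[250. 182.]]
copper_plate_c 0.29 [ 0.568 -0.351  0.009] [[339. 161.]]
aluminium_plate_c 0.9 [ 0.359 -0.282  0.009] [[321. 215.]]
fan_c 0.63 [ 0.441 -0.154  0.011] [[287. 193.]]
relay_c 0.52 [0.433 0.146 0.015] [[207. 193.]]
transformer_c 0.66 [0.361 0.3   0.022] [[165. 211.]]
blue_tray 0.62 [0.64  0.008 0.002] [[246. 142.]]
yellow_tray 0.72 [0.557 0.373 0.002] [[150. 161.]]
stop_seat 0.76 [ 0.568 -0.35   0.009] [[339. 161.]]
screw_pot_c 0.71 [ 0.441 -0.156  0.01 ] [[288. 193.]]
screw_pot_c 0.61 [ 0.636 -0.187  0.012] [[297. 143.]]
screwdriver_grip 0.57 [0.614 0.172 0.018] [[203. 146.]]
```

View pics/crop1.png

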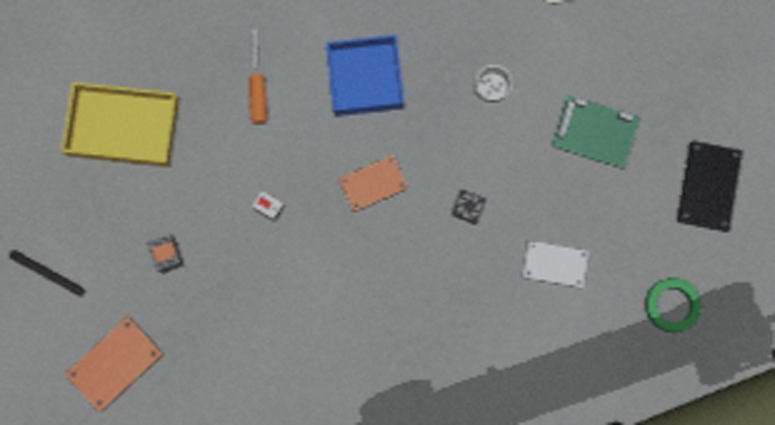

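The crop confirms the choice: the small copper plate is at crop (373,183), clearly smaller than the copper one at (115,362). The stop's two short fence blocks are on its far edge (+x ≈ world +x) and the long fence is on its left (+y).

```bash
cat >> h.py <<'E'
def toolcam():
    s,P,R=st();p=ctrl.camera_params("wrist");c=-p["R"].T@p["t"]
    return R.T@(c-P), p["R"]@R   # cam centre in tool; tool->cam rot
def simcam(P,yaw,p0,tc,Rtc):
    x=np.array([0,0,-1.]);y=np.array([np.cos(yaw),np.sin(yaw),0]);R=np.stack([x,y,np.cross(x,y)],1)
    c=np.array(P)+R@tc; Rc=Rtc@R.T
    return dict(p0,R=Rc,t=-Rc@c)
E
python3 - <<'E'
from h import *
s,P,R=st();tc,Rtc=toolcam();print(tc,Rtc.round(3)); print("yaw",np.arctan2(R[1,1],R[0,1]))
p0=ctrl.camera_params("wrist")
O=dict(cu=(.479,-.014,.005),al=(.359,-.282,.005),fan=(.441,-.154,.01),rel=(.433,.146,.015),tr=(.361,.3,.018),bl=(.64,.008,0),ye=(.557,.373,0),stop=(.568,-.35,.006))
for P2,yaw in [((.45,-.25,.3),-1.57),((.45,-.2,.35),-1.57),((.42,.1,.3),-1.57),((.45,.2,.35),-1.57)]:
    q=simcam(P2,yaw,p0,tc,Rtc); print(P2,{k:proj("wrist",v,q)[0].round().tolist() for k,v in O.items()})
E
```

```text
[-0.1625906   0.00094251 -0.07308718] [[ 0.001  1.    -0.   ]
 [-0.273  0.     0.962]
 [ 0.962 -0.001  0.273]]
yaw -1.244913996023776
(0.45, -0.25, 0.3) {'cu': [125.0, 144.0], 'al': [286.0, 214.0], 'fan': [205.0, 165.0], 'rel': [54.0, 174.0], 'tr': [11.0, 209.0], 'bl': [113.0, 51.0], 'ye': [-14.0, 121.0], 'stop': [332.0, 84.0]}
(0.45, -0.2, 0.35) {'cu': [162.0, 139.0], 'al': [312.0, 204.0], 'fan': [240.0, 159.0], 'rel': [88.0, 168.0], 'tr': [39.0, 203.0], 'bl': [150.0, 52.0], 'ye': [13.0, 117.0], 'stop': [354.0, 88.0]}
(0.42, 0.1, 0.3) {'cu': [340.0, 122.0], 'al': [467.0, 196.0], 'fan': [418.0, 150.0], 'rel': [236.0, 151.0], 'tr': [145.0, 197.0], 'bl': [325.0, 22.0], 'ye': [105.0, 82.0], 'stop': [502.0, 91.0]}
(0.45, 0.2, 0.35) {'cu': [385.0, 140.0], 'al': [485.0, 202.0], 'fan': [448.0, 164.0], 'rel': [298.0, 165.0], 'tr': [210.0, 205.0], 'bl': [375.0, 51.0], 'ye': [168.0, 95.0], 'stop': [516.0, 111.0]}
```

Call:
{"name": "step_arm", "arguments": {"increments": [-1.7,0,0,0.108,0,0,-1.7,0,0,0.108,0,0,-1.7,0,0,0.109,0,0,0,-4.4,-2.7,0,0,0,0,-4.4,-2.7,0,0,0,0,-4.4,-2.7,0,0,0,0,-4.4,-2.7,0,0,0,0,-4.4,-2.7,0,0,0,0,-4.4,-2.7,0,0,0,0,-4.4,-2.7,0,0,0,0,-4.4,-2.7,0,0,0,0,-4.4,-2.7,0,0,0]}}

```text
time: 2.2
position: [0.4514, -0.2182, 0.2739]
tool_rot: [2.222, -0.0, -2.22]
ft_force: [0.5, 0.7, 0.2]
grip_width: 1.005
```

Call:
{"name": "step_arm", "arguments": {"increments": [0,0,0,0,0,0]}}

```text
time: 2.33
position: [0.4531, -0.2147, 0.2741]
tool_rot: [2.219, 0.012, -2.215]
ft_force: [0.9, -0.8, 0.7]
grip_width: 1.0
```

```bash
python3 - <<'E'
from h import *
s,P,R=st();print(s["time"],P,np.arctan2(R[1,1],R[0,1]),np.round(s["joint_positions"],2))
p=ctrl.camera_params("wrist");im=ctrl.get_image("wrist");save(im,"w1.png",1.5)
np.save("w1.npy",im);import pickle;pickle.dump(p,open("w1.pkl","wb"))
for n in ["copper_plate_c","aluminium_plate_c","fan_c","stop_seat"]:
    for d in ctrl.spot_point("wrist",n): 
        w=toworld(d["xyz"],p); print(n,round(d["score"],2),w.round(3),proj("wrist",w,p).round())
E
```

```text
2.325 [ 0.45310932 -0.21473898  0.27405149] -1.5610518964466251 [ 0.79 -0.   -0.4   1.72 -0.    1.42 -1.17]
copper_plate_c 0.94 [ 0.481 -0.515  0.006] [[447. 151.]]
copper_plate_c 0.77 [ 0.474 -0.009  0.006] [[134. 149.]]
copper_plate_c 0.59 [0.435 0.142 0.016] [[ 60. 176.]]
aluminium_plate_c 0.73 [ 0.357 -0.289  0.008] [[313. 224.]]
fan_c 0.34 [0.36  0.291 0.015] [[ 16. 214.]]
stop_seat 0.78 [ 0.562 -0.35   0.004] [[359.  92.]]
```

View pics/w1.png

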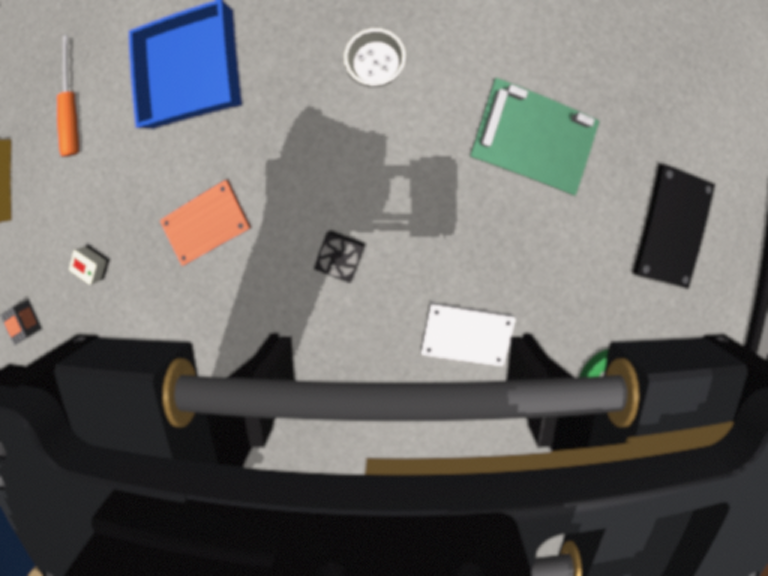

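The wrist view (1.5x) shows the copper plate at (205,222), the fan at (340,256), the aluminium plate at (468,335), and the stop at (537,135) with its long fence at (495,117) and short blocks at (517,92) and (585,119). The pot is at (375,57). Next I fit the poses.

```bash
cat >> h.py <<'E'
from scipy.optimize import minimize
def boxmask(n,x,y,yaw,dim,z0,p,S=4):
    c,s=np.cos(yaw),np.sin(yaw); pts=[]
    for a in (-.5,.5):
        for b in (-.5,.5):
            for k in (0,1):
                u,v=a*dim[0],b*dim[1]; pts.append([x+c*u-s*v,y+s*u+c*v,z0+k*dim[2]])
    q=proj(n,np.array(pts),p); h=cv2.convexHull(((q+.5)*S).astype(np.float32)).astype(np.int32)
    m=np.zeros((384*S,512*S),np.uint8); cv2.fillConvexPoly(m,h,1)
    return cv2.resize(m.astype(np.float32),(512,384),interpolation=cv2.INTER_AREA)
def fitbox(n,mask,dim,z0,p,x0):
    mask=mask.astype(np.float32)
    def cost(v):
        b=boxmask(n,v[0],v[1],v[2],dim,z0,p); return np.abs(b-mask).sum()/mask.sum()
    best=None
    for y0 in ([x0[2]] if len(x0)>2 else np.arange(0,np.pi,np.pi/8)):
        r=minimize(cost,[x0[0],x0[1],y0],method="Nelder-Mead",options=dict(initial_simplex=[[x0[0],x0[1],y0],[x0[0]+.01,x0[1],y0],[x0[0],x0[1]+.01,y0],[x0[0],x0[1],y0+.2]],xatol=1e-4,fatol=1e-5))
        if best is None or r.fun<best.fun: best=r
    return best.x,best.fun
def comp(mask,uv):
    n,l=cv2.connectedComponents(mask.astype(np.uint8)); return l==l[int(uv[1]),int(uv[0])]
E
python3 - <<'E'
from h import *
import pickle
im=np.load("w1.npy");p=pickle.load(open("w1.pkl","rb"))
hsv=cv2.cvtColor(im,cv2.COLOR_RGB2HSV)
for n,uv in [("cu",(136,148)),("al",(312,223)),("bd",(360,95)),("fan",(227,171)),("bg",(300,180))]: print(n,im[uv[1],uv[0]],hsv[uv[1],uv[0]])
H,S,V=[hsv[:,:,i].astype(int) for i in range(3)]
cu=comp((S>90)&((H<20)|(H>170)),(136,148))
al=comp((V>205),(312,223))
bd=comp((S>70)&(H>60)&(H<95),(360,95))
for n,m in (("cu",cu),("al",al),("bd",bd)): print(n,m.sum(),np.argwhere(m).mean(0)[::-1])
print(fitbox("wrist",cu,(.056,.09,.01),0,p,(.477,-.01)))
print(fitbox("wrist",al,(.056,.09,.01),0,p,(.358,-.285)))
print(fitbox("wrist",bd,(.084,.116,.006),0,p,(.565,-.35,-.25)))
d=sorted([x for x in ctrl.silhouettes("wrist","fan_c")],key=lambda x:-x["score"])
for q in d: print(q["score"],np.argwhere(q["pixels"]).mean(0)[::-1],q["pixels"].sum())
E
```

```text
cu [235 144 106] [  9 140 235]
al [245 243 244] [165   2 245]
bd [102 160 126] [ 72  92 160]
fan [51 49 50] [165  10  51]
bg [173 170 165] [ 19  12 173]
cu 1848 [136.29545455 148.18560606]
al 1869 [311.45960407 223.61476726]
bd 3312 [358.26298309  93.50483092]
(array([ 0.47475645, -0.00995621,  3.58336978]), np.float64(0.044778138399124146))
(array([ 0.35543939, -0.28756121, -0.17263527]), np.float64(0.08507223427295685))
(array([ 0.56370908, -0.3479175 , -0.28955907]), np.float64(0.2563216984272003))
0.84 [225.53639847 170.64878672] 783
```

```bash
python3 - <<'E'
from h import *
im=np.load("w1.npy"); save(im[45:135,305:405],"stopcrop.png",6)
E
```

```text
(no output)
```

View pics/stopcrop.png

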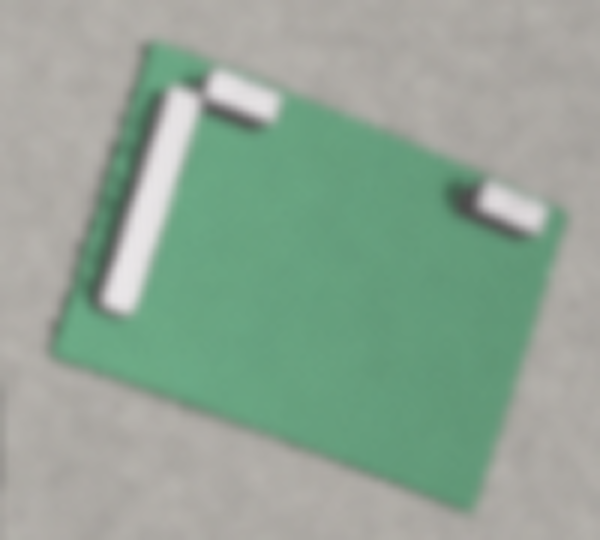

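```bash
python3 - <<'E'
from h import *
import pickle
from scipy.optimize import least_squares
p=pickle.load(open("w1.pkl","rb"))
px=np.array([(203,95),(168,88),(130,315),(98,305),(212,70),(285,97),(275,122),(207,97),(485,183),(548,210),(540,235),(477,205)],float)
m=np.array([(28,45),(28,53),(-28,45),(-28,53),(36,45),(36,27),(28,27),(28,45),(36,-27),(36,-45),(28,-45),(28,-27)])/1000
bp=np.array([(155,42),(568,215),(475,512),(55,355)],float); bm=np.array([(42,58),(42,-58),(-42,-58),(-42,58)])/1000
cv=lambda a:a/6+[305,45]-.42
def w(v,q,z):
    c,s=np.cos(v[2]),np.sin(v[2]); return np.c_[v[0]+c*q[:,0]-s*q[:,1],v[1]+s*q[:,0]+c*q[:,1],np.full(len(q),z)]
for zt in (.018,.024):
    f=lambda v:np.r_[(proj("wrist",w(v,m,zt),p)-cv(px)).ravel(),(proj("wrist",w(v,bm+v[3:5],.006),p)-cv(bp)).ravel()]
    r=least_squares(f,[.56,-.35,-.27,0,0]); print(zt,r.x.round(4),np.abs(r.fun).max(),np.sqrt((r.fun**2).mean()))
E
```

```text
0.018 [ 0.5633 -0.3503 -0.2937 -0.001   0.0008] 0.7496993024262792 0.4553062745076265
0.024 [ 5.624e-01 -3.486e-01 -2.933e-01  3.000e-04 -6.000e-04] 0.7365273211145791 0.41165399696500116
```

Call:
{"name": "step_arm", "arguments": {"increments": [1,0,0,-0.167,0,0,1,0,0,-0.167,0,0,1,0,0,-0.167,0,0,1,0,0,-0.167,0,0,1,0,0,-0.167,0,0,1,0,0,-0.167,0,0,1,0,0,-0.167,0,0,1,0,0,-0.167,0,0,1,0,0,-0.167,0,0,1,0,0,-0.167,0,0,1,0,0,-0.167,0,0,1,0,0,-0.167,0,0]}}

```text
time: 4.12
position: [0.4502, -0.2207, 0.1532]
tool_rot: [0.881, 1.385, -0.881]
ft_force: [-0.1, -1.2, -0.7]
grip_width: 1.004
```

```bash
cat >> h.py <<'E'
def go(P,yaw):
    s,Pc,Rc=st(); sh,rv,R=plan(P,yaw,Pc,Rc); y=np.arctan2(Rc[1,1],Rc[0,1])
    print("t",s["time"],"pos",Pc.round(4),"yaw",round(y,3),"tilt",np.round(Rc[2,1:],4),"| shift",sh.round(2),"rv",rv.round(3),"| shift if rotated first",(R.T@(np.array(P)-Pc)*100).round(2))
    return s
E
python3 - <<'E'
from h import *
s=go((.4748,-.010,.13),.442);print(np.round(s["joint_positions"],2))
E
```

```text
t 4.125 pos [ 0.4502 -0.2207  0.1532] yaw 0.437 tilt [-0.0002  0.0001] | shift [  2.31  11.16 -18.05] rv [-0.005  0.     0.   ] | shift if rotated first [  2.32  11.24 -17.99]
[ 0.81  0.07 -0.43  1.89  0.03  1.18  0.81]
```

Call:
{"name": "step_arm", "arguments": {"increments": [0.4,2,-3,0,0,0,0.4,2,-3,0,0,0,0.4,2,-3,0,0,0,0.4,2,-3,0,0,0,0.4,2,-3,0,0,0,0.4,1.2,-3,0,0,0,0,0,0,0,0,0,0,0,0,0,0,0]}}

```text
time: 5.12
position: [0.4767, -0.0107, 0.1296]
tool_rot: [0.885, 1.383, -0.886]
ft_force: [-1.4, -0.6, 0.7]
grip_width: 0.999
```

```bash
python3 - <<'E'
from h import *
for i in range(3):
    s=go((.4748,-.010,.13),.442)
    p=ctrl.camera_params("wrist");im=ctrl.get_image("wrist")
hsv=cv2.cvtColor(im,cv2.COLOR_RGB2HSV);H,S,V=[hsv[:,:,i].astype(int) for i in range(3)]
save(im,"w2.png",1.5)
uv=proj("wrist",(.4748,-.01,.01),p)[0];print(uv)
cu=comp((S>90)&((H<20)|(H>170)),uv);print(cu.sum())
print(fitbox("wrist",cu,(.056,.09,.01),0,p,(.4748,-.01,.442)))
E
```

```text
t 5.125 pos [ 0.4767 -0.0107  0.1296] yaw 0.432 tilt [-0.0003  0.0007] | shift [-0.04 -0.14 -0.14] rv [-0.01   0.001  0.   ] | shift if rotated first [-0.04 -0.14 -0.14]
t 5.175 pos [ 0.4767 -0.0109  0.1296] yaw 0.432 tilt [-0.0002  0.0006] | shift [-0.04 -0.14 -0.17] rv [-0.01   0.001  0.   ] | shift if rotated first [-0.04 -0.13 -0.17]
t 5.225 pos [ 0.4767 -0.0109  0.1296] yaw 0.431 tilt [-0.0001  0.0005] | shift [-0.04 -0.14 -0.16] rv [-0.011  0.     0.   ] | shift if rotated first [-0.04 -0.13 -0.17]
[266.98954101 185.94389378]
4939
(array([ 0.47542731, -0.01155691,  0.44394078]), np.float64(0.03229398652911186))
```

View pics/w2.png

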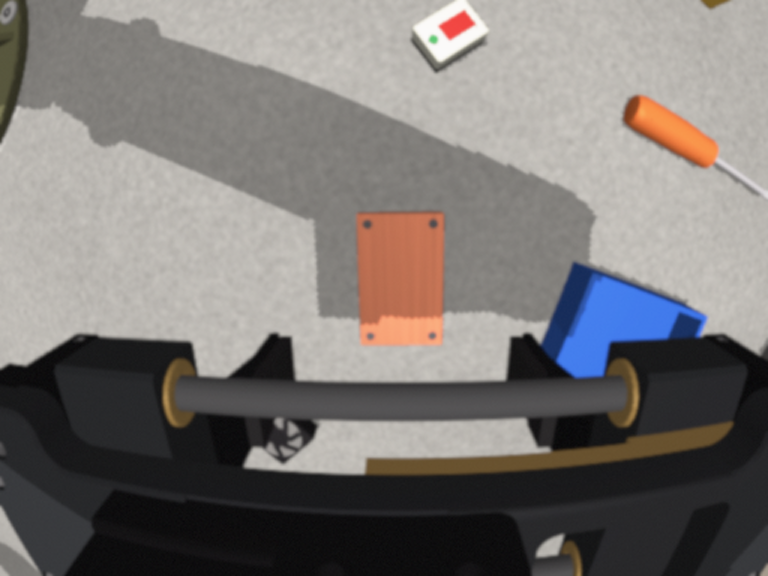

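Call:
{"name": "step_arm", "arguments": {"increments": [2,-0.05,0,-0.012,0,0,2,-0.05,0,0,0,0,2,-0.05,0,0,0,0,2,0,0,0,0,0,2,0,0,0,0,0,1.6,0,0,0,0,0,1,0,0,0,0,0,0,0,0,0,0,0]}}

```text
time: 6.28
position: [0.4748, -0.01, 0.003]
tool_rot: [0.875, 1.389, -0.875]
ft_force: [-0.7, 0.4, 0.2]
grip_width: 0.994
```

Call:
{"name": "step_arm", "arguments": {"increments": [0,0,0,0,0,0,0,0,0,0,0,0,0,0,0,0,0,0,0,0,0,0,0,0], "fingers": 0, "force": 30}}

```text
time: 6.78
position: [0.4757, -0.0098, 0.0038]
tool_rot: [0.875, 1.387, -0.874]
ft_force: [-1.4, -1.3, 0.8]
grip_width: 0.639
```

Call:
{"name": "step_arm", "arguments": {"increments": [-1,0,0,0,0,0,-2,0,0,0.147,0,0,-2,0,0,0.147,0,0,-2,0,0,0.147,0,0,-2,0,0,0.147,0,0,-1,0,0,0.147,0,0,0,0,0,0,0,0]}}

```text
time: 7.65
position: [0.4754, -0.0098, 0.1042]
tool_rot: [1.418, 1.058, -1.417]
ft_force: [-0.4, -0.8, -4.4]
grip_width: 0.637
```

```bash
cat >> h.py <<'E'
SEAT=np.array([.5625,-.349]);SY=-.293
def seat(x,y):
    c,s=np.cos(SY),np.sin(SY); return SEAT+[(c*x-s*y)/1000,(s*x+c*y)/1000]
E
python3 - <<'E'
from h import *
go((*seat(-9,-10),.06),SY)
E
```

```text
t 7.65 pos [ 0.4754 -0.0098  0.1042] yaw -0.287 tilt [0.0011 0.0002] | shift [ 4.44 17.05 31.05] rv [ 0.006  0.    -0.001] | shift if rotated first [ 4.42 17.23 30.95]
```

Call:
{"name": "step_arm", "arguments": {"increments": [0,2.15,3.87,0.006,0,0,0,2.15,3.87,0,0,0,0,2.15,3.87,0,0,0,0,2.15,3.87,0,0,0,0,2.15,3.87,0,0,0,0,2.15,3.87,0,0,0,0,2.15,3.87,0,0,0,0,2.15,3.87,0,0,0,2,0,0,0,0,0,1,0,0,0,0,0,0,0,0,0,0,0]}}

```text
time: 9.02
position: [0.5491, -0.3536, 0.0715]
tool_rot: [1.421, 1.061, -1.423]
ft_force: [0.8, 0.9, -5.0]
grip_width: 0.641
```

```bash
python3 - <<'E'
from h import *
go((*seat(-9,-10),.012),SY)
im=ctrl.get_image("wrist");save(im,"w3.png",1.5);im=ctrl.get_image("side");save(im[110:210,200:350],"s3.png",4)
E
```

```text
t 9.025 pos [ 0.5491 -0.3536  0.0715] yaw -0.292 tilt [-0.0039 -0.0019] | shift [5.95 0.27 0.18] rv [ 0.001 -0.002  0.004] | shift if rotated first [5.95 0.25 0.17]
```

View pics/w3.png

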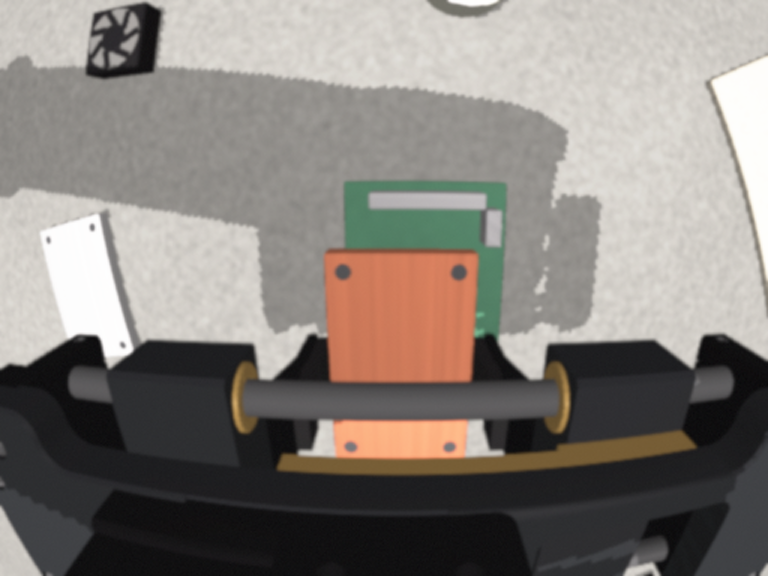

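View pics/s3.png

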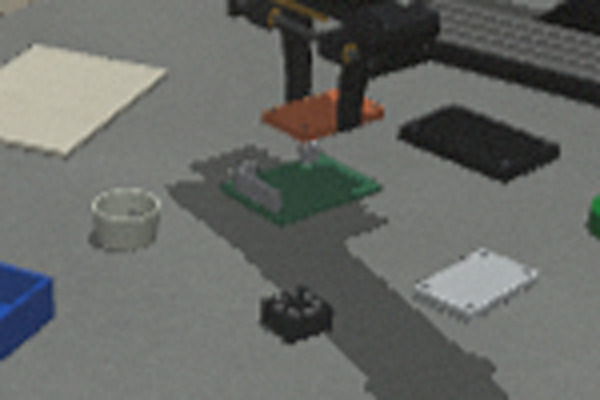

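```bash
python3 - <<'E'
from h import *
from scipy.optimize import least_squares
p=ctrl.camera_params("wrist"); im=ctrl.get_image("wrist"); save(im[115:170,220:345],"w3c.png",6)
px=proj("wrist",[(*seat(a,b),.024) for a,b in [(-28,45),(28,45),(28,53),(-28,53),(36,45),(36,27),(28,27)]],p)
print((px).round(1).tolist()); print(((px-[220,115]+.42)*6).round().tolist())
go((*seat(-9,-10),.012),SY)
E
```

```text
[[242.5, 138.1], [320.4, 138.7], [320.7, 127.6], [242.4, 127.0], [331.2, 138.9], [330.3, 163.3], [319.6, 163.2]]
[[137.0, 141.0], [605.0, 144.0], [607.0, 78.0], [137.0, 75.0], [670.0, 146.0], [664.0, 292.0], [600.0, 291.0]]
t 9.175 pos [ 0.5507 -0.3552  0.0742] yaw -0.293 tilt [0.0009 0.0001] | shift [6.22 0.05 0.07] rv [-0.     0.    -0.001] | shift if rotated first [6.22 0.05 0.07]
```

View pics/w3c.png

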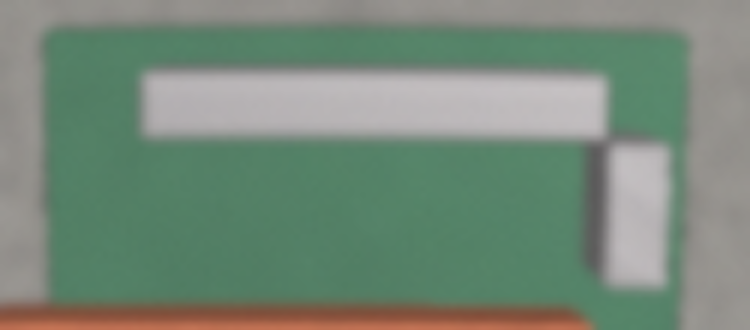

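Call:
{"name": "step_arm", "arguments": {"increments": [1.5,0,0,0,0,0,1.5,0,0,0,0,0,1.5,0,0,0,0,0,1,0,0,0,0,0,0.7,0,0,0,0,0,0,0,0,0,0,0,0,0,0,0,0,0]}}

```text
time: 10.05
position: [0.5504, -0.3562, 0.012]
tool_rot: [1.423, 1.054, -1.423]
ft_force: [-0.0, 0.5, -4.1]
grip_width: 0.638
```

Call:
{"name": "step_arm", "arguments": {"increments": [0.1,0,0,0,0,0,0.1,0,0,0,0,0,0,0,0,0,0,0]}}

```text
time: 10.42
position: [0.5502, -0.3562, 0.0099]
tool_rot: [1.423, 1.054, -1.423]
ft_force: [-1.3, -0.5, -1.4]
grip_width: 0.631
```

Call:
{"name": "step_arm", "arguments": {"increments": [0.05,0,-0.3,0,0,0,0,0,-0.3,0,0,0,0,0,-0.3,0,0,0,0,0,0,0,0,0]}}

```text
time: 10.92
position: [0.5532, -0.3479, 0.0099]
tool_rot: [1.423, 1.053, -1.423]
ft_force: [-0.5, -3.5, 3.5]
grip_width: 0.641
```

Call:
{"name": "step_arm", "arguments": {"increments": [0,0,-0.1,0,0,0,0,0,-0.1,0,0,0,0,0,0,0,0,0]}}

```text
time: 11.3
position: [0.5535, -0.347, 0.0099]
tool_rot: [1.423, 1.052, -1.424]
ft_force: [-0.4, -5.1, 3.9]
grip_width: 0.633
```

Call:
{"name": "step_arm", "arguments": {"increments": [0,0,-0.1,0,0,0,0,0,0,0,0,0]}}

```text
time: 11.55
position: [0.5538, -0.3461, 0.0099]
tool_rot: [1.423, 1.052, -1.424]
ft_force: [-0.9, -4.5, 3.4]
grip_width: 0.635
```

```bash
cat >> h.py <<'E'
def inseat(s=None):
    s,P,R=st(); c,n=np.cos(SY),np.sin(SY); A=np.array([[c,n],[-n,c]])
    print("t",s["time"],"seat mm",(A@(P[:2]-SEAT)*1000).round(1),"z",P[2].round(4),"F seat",(A@np.array(s["ft_force"])[:2]).round(1),"Fz",round(s["ft_force"][2],1),"yaw",np.round(np.arctan2(R[1,1],R[0,1])-SY,4))
E
python3 -c "
from h import *
inseat();save(ctrl.get_image('wrist'),'w4.png',1.5)"
```

```text
t 11.55 seat mm [-9.2  0.2] z 0.0099 F seat [ 0.4 -4.5] Fz 3.4 yaw -0.0027
```

View pics/w4.png

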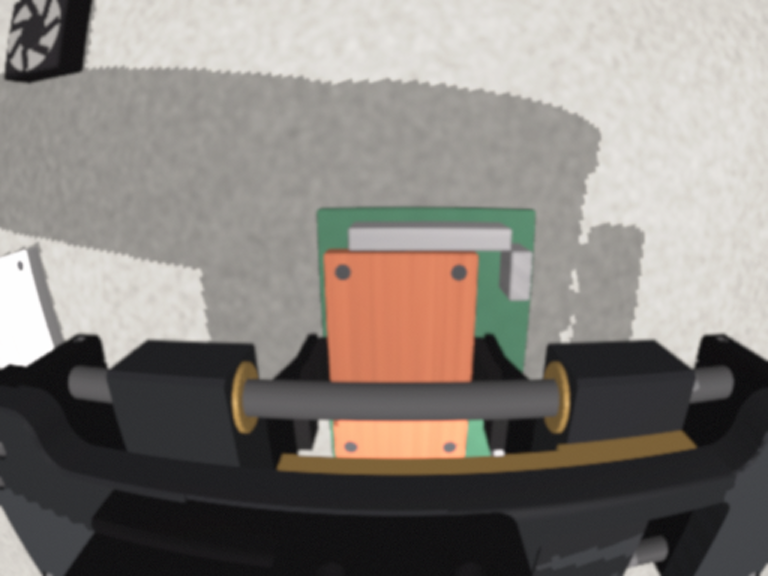

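Call:
{"name": "step_arm", "arguments": {"increments": [0,0.4,0,0,0,0,0,0.4,0,0,0,0,0,0,0,0,0,0]}}

```text
time: 11.98
position: [0.558, -0.3465, 0.0099]
tool_rot: [1.421, 1.06, -1.429]
ft_force: [-11.8, 0.2, 13.0]
grip_width: 0.638
```

Call:
{"name": "step_arm", "arguments": {"increments": [0,0,-0.1,0,0,0,0,0,0,0,0,0]}}

```text
time: 12.22
position: [0.5581, -0.3465, 0.0099]
tool_rot: [1.421, 1.058, -1.43]
ft_force: [-12.0, -1.6, 12.6]
grip_width: 0.637
```

Call:
{"name": "step_arm", "arguments": {"increments": [0,0,-0.1,0,0,0,0,0,0,0,0,0]}}

```text
time: 12.48
position: [0.5586, -0.3463, 0.0099]
tool_rot: [1.421, 1.057, -1.43]
ft_force: [-10.2, -2.3, 11.7]
grip_width: 0.638
```

```bash
python3 -c "
from h import *
inseat()"
```

```text
t 12.475 seat mm [-4.5  1.4] z 0.0099 F seat [-9.1 -5.2] Fz 11.7 yaw -0.0041
```

```bash
python3 -c "
from h import *
save(ctrl.get_image('wrist'),'w5.png',1.5);im=ctrl.get_image('side');save(im[110:210,200:350],'s5.png',5)
print(np.round(st()[2],4))"
```

```text
[[-5.800e-03  9.561e-01 -2.929e-01]
 [-6.000e-04 -2.929e-01 -9.562e-01]
 [-1.000e+00 -5.300e-03  2.300e-03]]
```

View pics/w5.png

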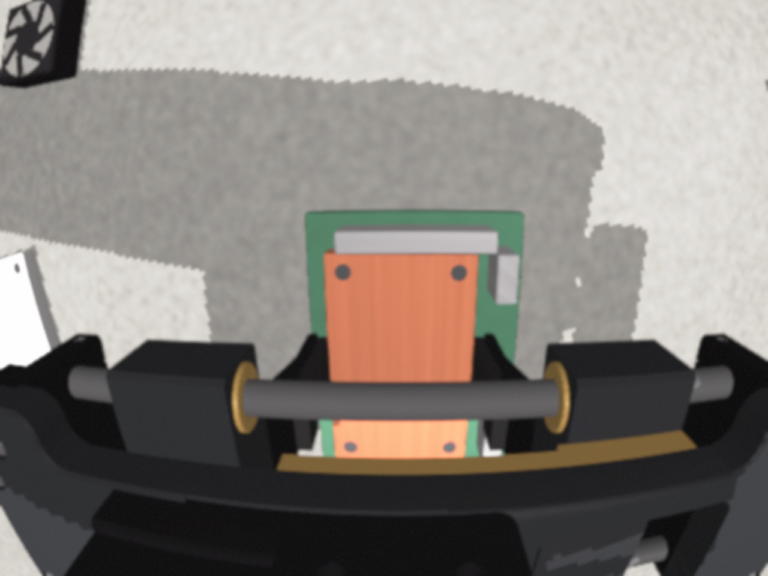

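View pics/s5.png

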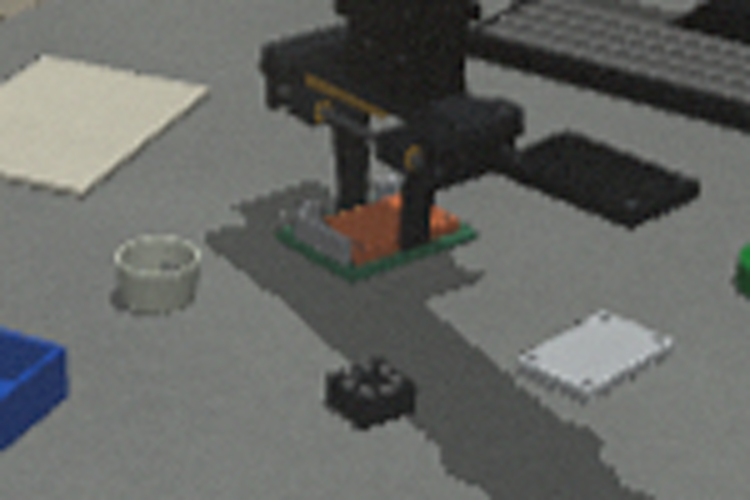

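Call:
{"name": "step_arm", "arguments": {"increments": [-0.12,0,0,0,0,0,0,0,0,0,0,0]}}

```text
time: 12.82
position: [0.5598, -0.3456, 0.0099]
tool_rot: [1.421, 1.057, -1.427]
ft_force: [-4.5, -3.1, 4.0]
grip_width: 0.638
```

```bash
python3 -c "
from h import *
inseat();print(st()[2].round(4))"
```

```text
t 12.825 seat mm [-3.6  2.5] z 0.0099 F seat [-3.4 -4.3] Fz 4.0 yaw -0.0026
[[-3.500e-03  9.566e-01 -2.913e-01]
 [-2.000e-04 -2.913e-01 -9.566e-01]
 [-1.000e+00 -3.300e-03  1.200e-03]]
```

Call:
{"name": "step_arm", "arguments": {"increments": [-0.04,0.1,0,0,0,0,0,0.1,0,0,0,0,0,0,0,0,0,0]}}

```text
time: 13.2
position: [0.5599, -0.3456, 0.01]
tool_rot: [1.42, 1.06, -1.43]
ft_force: [-9.6, -1.7, 6.3]
grip_width: 0.642
```

```bash
python3 -c "
from h import *
inseat()"
```

```text
t 13.2 seat mm [-3.5  2.5] z 0.01 F seat [-8.7 -4.4] Fz 6.3 yaw -0.003
```

```bash
python3 -c "
from h import *
p=ctrl.camera_params('wrist');im=ctrl.get_image('wrist');save(im[130:270,180:380],'w6.png',4)
c,n=np.cos(SY),np.sin(SY); A=np.array([[c,n],[-n,c]])
def sc(uv,z): 
    w=onplane('wrist',np.array(uv)/4+[180,130]-.4,z,p); return (A@(w[:,:2]-SEAT).T*1000).T.round(1)
print(proj('wrist',[(*seat(a,b),.024) for a,b in [(-28,45),(28,45),(36,45),(36,27),(28,27)]],p)*4-[720,520])
print(proj('wrist',[(*seat(a,b),.006) for a,b in [(42,58),(-42,58),(-42,-58),(42,-58)]],p)*4-[720,520])
"
```

```text
[[160.20460299 167.06475534]
 [594.84719425 167.29893475]
 [654.53797518 167.94084359]
 [645.94600312 299.79571559]
 [587.88890071 300.12965862]]
[[668.8204145   54.27838715]
 [ 81.52337692  53.62870705]
 [134.36990865 723.25507336]
 [608.8671697  722.33600738]]
```

View pics/w6.png

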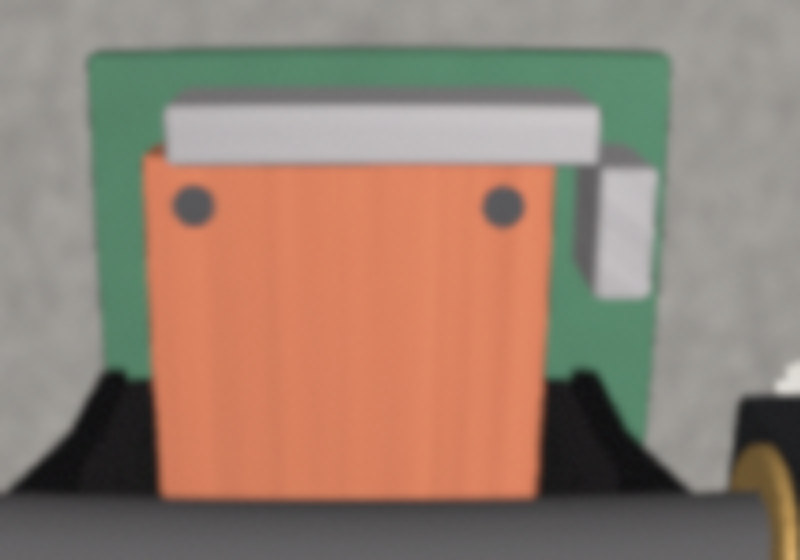

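Call:
{"name": "step_arm", "arguments": {"increments": [-0.08,0,0.1,0,0,0,0,0,0,0,0,0,0,0,0,0,0,0]}}

```text
time: 13.62
position: [0.5605, -0.3458, 0.0101]
tool_rot: [1.421, 1.06, -1.428]
ft_force: [-5.8, -1.9, 1.9]
grip_width: 0.64
```

```bash
python3 -c "
from h import *
inseat()
p=ctrl.camera_params('wrist')
c,n=np.cos(SY),np.sin(SY); A=np.array([[c,n],[-n,c]])
"
```

```text
t 13.625 seat mm [-2.8  2.4] z 0.0101 F seat [-5.  -3.5] Fz 1.9 yaw -0.0022
```

Call:
{"name": "step_arm", "arguments": {"increments": [-0.06,0,0,0,0,0,0,0.1,0,0,0,0,0,0.1,0,0,0,0,0,0,0,0,0,0]}}

```text
time: 14.12
position: [0.5621, -0.3463, 0.0101]
tool_rot: [1.421, 1.061, -1.428]
ft_force: [-5.8, -2.1, -0.8]
grip_width: 0.639
```

```bash
python3 -c "
from h import *
inseat()"
```

```text
t 14.125 seat mm [-1.1  2.5] z 0.0101 F seat [-4.9 -3.7] Fz -0.8 yaw -0.0019
```

Call:
{"name": "step_arm", "arguments": {"increments": [-0.02,0.1,0,0,0,0,0,0.05,0,0,0,0,0,0,0,0,0,0]}}

```text
time: 14.5
position: [0.5635, -0.3467, 0.0101]
tool_rot: [1.421, 1.061, -1.428]
ft_force: [-4.9, -1.8, -1.1]
grip_width: 0.638
```

```bash
python3 -c "
from h import *
inseat()"
```

```text
t 14.5 seat mm [0.3 2.5] z 0.0101 F seat [-4.1 -3.2] Fz -1.1 yaw -0.0019
```

Call:
{"name": "step_arm", "arguments": {"increments": [0,0.1,0,0,0,0,0,0,0,0,0,0]}}

```text
time: 14.75
position: [0.5642, -0.347, 0.0101]
tool_rot: [1.421, 1.062, -1.428]
ft_force: [-6.2, -1.5, -0.6]
grip_width: 0.639
```

```bash
python3 -c "
from h import *
inseat();im=ctrl.get_image('wrist');save(im[130:270,180:380],'w7.png',4)"
```

```text
t 14.75 seat mm [1.  2.4] z 0.0101 F seat [-5.5 -3.3] Fz -0.6 yaw -0.0018
```

View pics/w7.png

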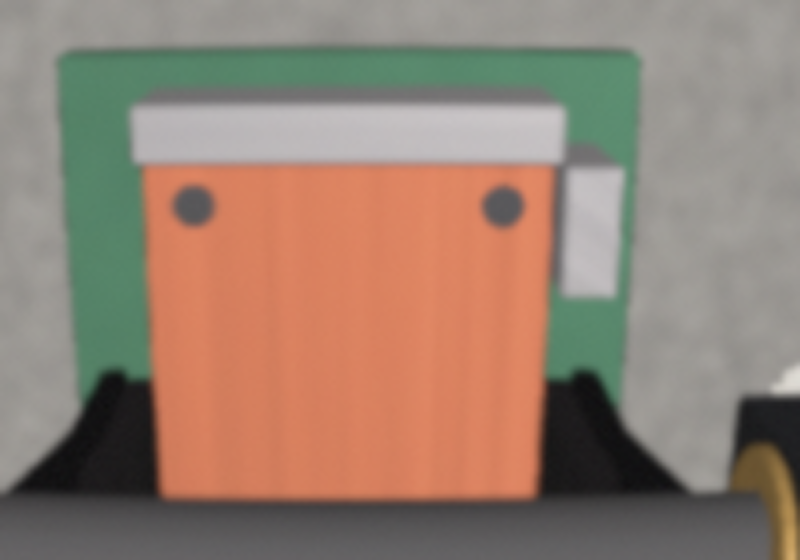

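Call:
{"name": "step_arm", "arguments": {"increments": [0,0.1,0,0,0,0,0,0,0,0,0,0]}}

```text
time: 15.05
position: [0.5643, -0.3469, 0.0101]
tool_rot: [1.42, 1.064, -1.43]
ft_force: [-8.4, -0.5, 1.8]
grip_width: 0.639
```

Call:
{"name": "step_arm", "arguments": {"increments": [0,0.1,0,0,0,0,0,0,0,0,0,0]}}

```text
time: 15.3
position: [0.5643, -0.347, 0.0102]
tool_rot: [1.419, 1.065, -1.431]
ft_force: [-11.6, -0.2, 3.7]
grip_width: 0.637
```

```bash
python3 -c "
from h import *
inseat()"
```

```text
t 15.3 seat mm [1.1 2.5] z 0.0102 F seat [-11.   -3.5] Fz 3.7 yaw -0.002
```

Call:
{"name": "step_arm", "arguments": {"increments": [0,-0.1,-0.1,0,0,0,0,0,0,0,0,0]}}

```text
time: 15.55
position: [0.5643, -0.3469, 0.0102]
tool_rot: [1.419, 1.062, -1.43]
ft_force: [-9.1, -2.2, 1.1]
grip_width: 0.637
```

Call:
{"name": "step_arm", "arguments": {"increments": [0,0,-0.1,0,0,0,0,0,0,0,0,0]}}

```text
time: 15.8
position: [0.5643, -0.3469, 0.0102]
tool_rot: [1.419, 1.061, -1.431]
ft_force: [-9.4, -3.8, 1.4]
grip_width: 0.633
```

Call:
{"name": "step_arm", "arguments": {"increments": [0,0,-0.1,0,0,0,0,0,0,0,0,0]}}

```text
time: 16.05
position: [0.5643, -0.3469, 0.0102]
tool_rot: [1.418, 1.06, -1.432]
ft_force: [-8.7, -4.5, 0.8]
grip_width: 0.637
```

```bash
python3 -c "
from h import *
inseat()"
```

```text
t 16.05 seat mm [1.1 2.6] z 0.0102 F seat [-7.  -6.8] Fz 0.8 yaw -0.0031
```

Call:
{"name": "step_arm", "arguments": {"increments": [0,-0.1,-0.2,0,0,0,0,0,0,0,0,0]}}

```text
time: 16.3
position: [0.5642, -0.3468, 0.0102]
tool_rot: [1.418, 1.056, -1.432]
ft_force: [-6.9, -8.2, -3.3]
grip_width: 0.637
```

```bash
python3 -c "
from h import *
inseat();print(st()[2].round(4))"
```

```text
t 16.3 seat mm [1.  2.6] z 0.0102 F seat [-4.3 -9.9] Fz -3.3 yaw -0.0038
[[-0.0079  0.9562 -0.2924]
 [-0.0032 -0.2925 -0.9563]
 [-1.     -0.0067  0.0054]]
```

Call:
{"name": "step_arm", "arguments": {"increments": [0.08,-0.05,0.1,0,0,0,0,0,0,0,0,0]}}

```text
time: 16.55
position: [0.5642, -0.3469, 0.0101]
tool_rot: [1.419, 1.056, -1.431]
ft_force: [-6.0, -7.3, 1.1]
grip_width: 0.64
```

Call:
{"name": "step_arm", "arguments": {"increments": [0,0,0,0,0,0,0,0,0,0,0,0,0,0,0,0,0,0,0,0,0,0,0,0], "fingers": 85}}

```text
time: 17.05
position: [0.569, -0.343, 0.0115]
tool_rot: [1.423, 1.056, -1.422]
ft_force: [-0.0, -0.3, 0.0]
grip_width: 0.849
```

```bash
python3 -c "
from h import *
inseat();im=ctrl.get_image('wrist');save(im[130:270,180:380],'w8.png',4)"
```

```text
t 17.05 seat mm [4.5 7.6] z 0.0115 F seat [ 0.1 -0.3] Fz 0.0 yaw -0.0011
```

View pics/w8.png

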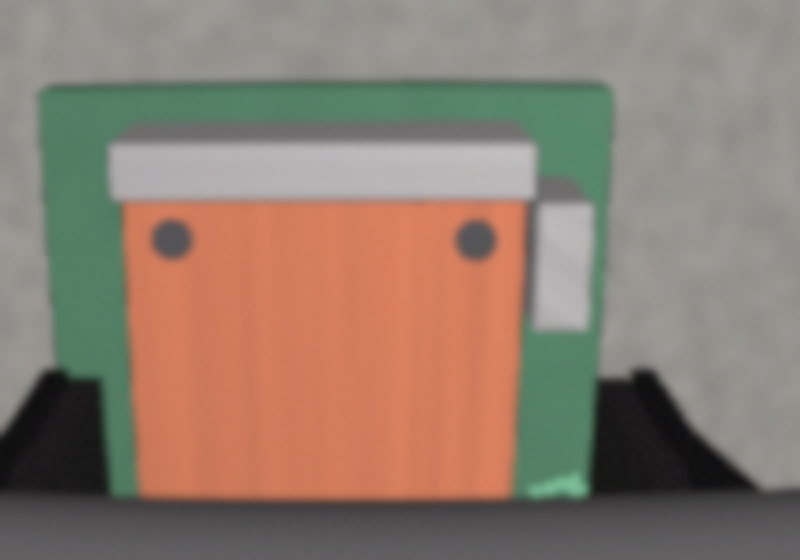

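Call:
{"name": "step_arm", "arguments": {"increments": [-2.5,0,0,0,0,0,-3,0,0,0,0,0,-3,0,0,0,0,0,-3,0,0,0,0,0,0,0,0,0,0,0,0,0,0,0,0,0], "fingers": 100}}

```text
time: 17.85
position: [0.568, -0.3436, 0.1257]
tool_rot: [1.423, 1.056, -1.424]
ft_force: [-0.0, -0.2, 0.2]
grip_width: 0.999
```

```bash
python3 - <<'E'
from h import *
inseat()
p=ctrl.camera_params('wrist');im=ctrl.get_image('wrist');save(im[:270],'w9.png',1.5)
hsv=cv2.cvtColor(im,cv2.COLOR_RGB2HSV);H,S,V=[hsv[:,:,i].astype(int) for i in range(3)]
uv=proj("wrist",(*SEAT,.016),p)[0];cu=comp((S>90)&((H<20)|(H>170)),uv)
r,c=fitbox("wrist",cu,(.056,.09,.01),.006,p,(*SEAT,SY)); print(r,c, r[:2]-SEAT,r[2]-SY)
go((.3554,-.2876,.12),-.173)
E
```

```text
t 17.85 seat mm [3.7 6.8] z 0.1257 F seat [ 0.  -0.2] Fz 0.2 yaw -0.0019
[ 0.56196892 -0.35092682 -0.29229364] 0.048271067440509796 [-0.00053108 -0.00192682] 0.0007063565298892072
t 17.9 pos [ 0.5677 -0.3434  0.125 ] yaw -0.295 tilt [-0.0021 -0.0004] | shift [  0.55 -21.93   0.83] rv [-0.122 -0.001  0.002] | shift if rotated first [  0.5  -21.87  -1.85]
```

View pics/w9.png

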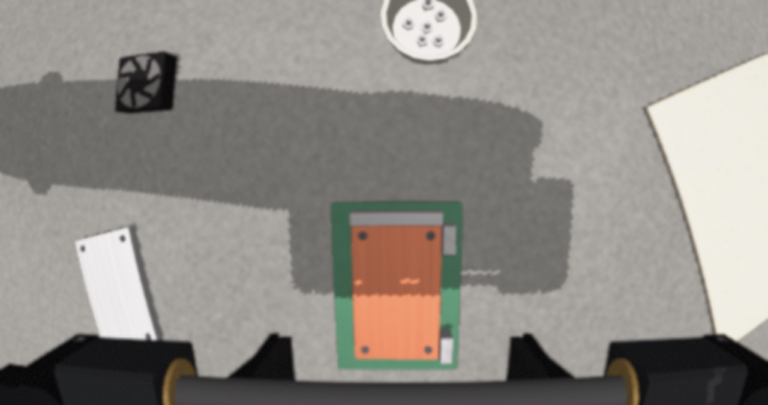

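The copper plate sits square at (396,292) against the long fence (396,218) and the side blocks (449,240) and (446,348). Next is the aluminium plate.

Call:
{"name": "step_arm", "arguments": {"increments": [0,0,0,-0.122,0,0,0,-3.65,-0.31,0,0,0,0,-3.65,-0.31,0,0,0,0,-3.65,-0.31,0,0,0,0,-3.65,-0.31,0,0,0,0,-3.65,-0.31,0,0,0,0,-3.65,-0.31,0,0,0,0,0,0,0,0,0,0,0,0,0,0,0]}}

```text
time: 19.02
position: [0.3563, -0.2878, 0.1261]
tool_rot: [1.336, 1.122, -1.335]
ft_force: [-0.1, 0.2, 0.4]
grip_width: 1.001
```

```bash
python3 - <<'E'
from h import *
p=ctrl.camera_params('wrist');im=ctrl.get_image('wrist');save(im,'w10.png',1.5)
hsv=cv2.cvtColor(im,cv2.COLOR_RGB2HSV);H,S,V=[hsv[:,:,i].astype(int) for i in range(3)]
uv=proj("wrist",(.3554,-.2876,.01),p)[0];print(uv,hsv[int(uv[1]),int(uv[0])])
al=comp((V>205),uv);print(al.sum())
r,c=fitbox("wrist",al,(.056,.09,.01),0,p,(.3554,-.2876,-.173)); print(r,c)
s=go((r[0],r[1],.003),r[2]);print(np.round(s["joint_positions"],2))
E
```

```text
[266.75630024 187.6936201 ] [  0   4 180]
192308
[ 0.37480253 -0.20152909 -1.36956302] 0.9702112078666687
t 19.075 pos [ 0.3567 -0.2878  0.1262] yaw -0.172 tilt [ 0.0004 -0.0003] | shift [12.32  0.3  -8.81] rv [ 1.197 -0.    -0.   ] | shift if rotated first [12.32 -8.09 -3.49]
[ 0.97  0.   -0.34  2.02 -0.    1.12  0.45]
```

View pics/w10.png

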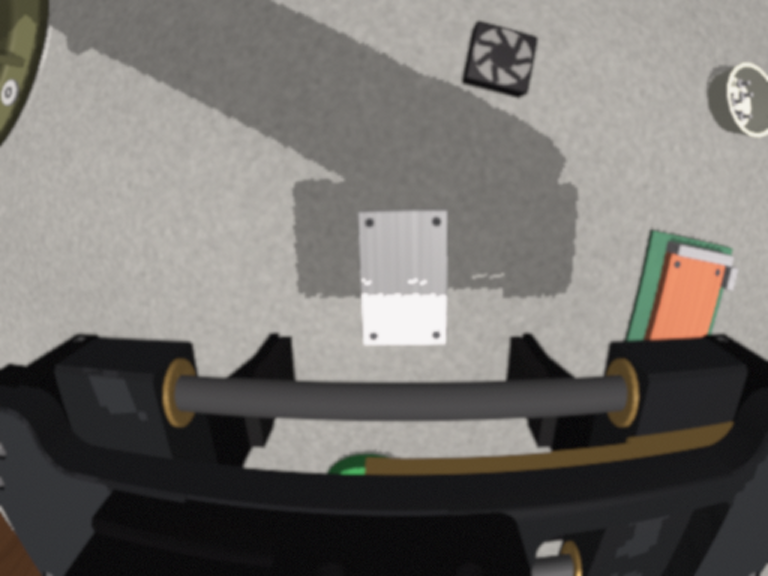

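```bash
python3 - <<'E'
from h import *
p=ctrl.camera_params('wrist')
w=onplane('wrist',np.array([(359,212),(447,211),(446,345),(363,345)])/1.5-.3,.01,p)[:,:2]
print(w.round(4),[np.linalg.norm(w[i]-w[(i+1)%4]).round(4) for i in range(4)],w.mean(0))
d=w[0]+w[1]-w[2]-w[3];print("yaw",np.arctan2(d[1],d[0])-np.pi/2)
go((*w.mean(0),.003),np.arctan2(d[1],d[0])-np.pi/2)
E
```

```text
[[ 0.3379 -0.2384]
 [ 0.3924 -0.2472]
 [ 0.3786 -0.3364]
 [ 0.3232 -0.3267]] [np.float64(0.0552), np.float64(0.0902), np.float64(0.0563), np.float64(0.0895)] [ 0.35801839 -0.2871756 ]
yaw -0.15923676524938757
t 19.075 pos [ 0.3567 -0.2878  0.1262] yaw -0.172 tilt [ 0.0004 -0.0003] | shift [12.32  0.11 -0.08] rv [-0.013 -0.    -0.   ] | shift if rotated first [12.32  0.12 -0.08]
```

Call:
{"name": "step_arm", "arguments": {"increments": [2,0.06,-0.04,-0.013,0,0,2,0.06,-0.04,0,0,0,2,0,0,0,0,0,2,0,0,0,0,0,2,0,0,0,0,0,1.5,0,0,0,0,0,0.75,0,0,0,0,0,0,0,0,0,0,0]}}

```text
time: 20.08
position: [0.3573, -0.2871, 0.0036]
tool_rot: [1.326, 1.13, -1.326]
ft_force: [-0.1, -0.3, -0.1]
grip_width: 1.002
```

Call:
{"name": "step_arm", "arguments": {"increments": [0,0,0,0,0,0,0,0,0,0,0,0,0,0,0,0,0,0,0,0,0,0,0,0], "fingers": 0, "force": 30}}

```text
time: 20.58
position: [0.3575, -0.2875, 0.0043]
tool_rot: [1.326, 1.128, -1.326]
ft_force: [-0.5, -0.6, 1.0]
grip_width: 0.639
```

Call:
{"name": "step_arm", "arguments": {"increments": [-1,0,0,0,0,0,-2,0,0,0.045,0,0,-2,0,0,0.045,0,0,-2,0,0,0.044,0,0,-2,0,0,0,0,0,-1,0,0,0,0,0,0,0,0,0,0,0]}}

```text
time: 21.45
position: [0.3575, -0.2875, 0.1046]
tool_rot: [1.422, 1.054, -1.422]
ft_force: [-0.9, -0.6, -0.6]
grip_width: 0.636
```

```bash
python3 - <<'E'
from h import *
go((*seat(-7,-9),.10),SY-.002)
E
```

```text
t 21.45 pos [ 0.3575 -0.2875  0.1046] yaw -0.294 tilt [0.0013 0.0008] | shift [ 0.49 20.7   0.84] rv [ 0.001  0.001 -0.001] | shift if rotated first [ 0.46 20.7   0.82]
```

Call:
{"name": "step_arm", "arguments": {"increments": [0,3.45,0.14,0,0,0,0,3.45,0.14,0,0,0,0,3.45,0.14,0,0,0,0,3.45,0.14,0,0,0,0,3.45,0.14,0,0,0,0,3.45,0.14,0,0,0,2,0,0,0,0,0,2,0,0,0,0,0,0,0,0,0,0,0,0,0,0,0,0,0]}}

```text
time: 22.7
position: [0.5523, -0.3553, 0.064]
tool_rot: [1.422, 1.055, -1.423]
ft_force: [0.5, -0.1, -1.7]
grip_width: 0.639
```

```bash
python3 - <<'E'
from h import *
inseat()
im=ctrl.get_image('wrist');save(im[90:310],'w11.png',1.5)
E
```

```text
t 22.7 seat mm [-8. -9.] z 0.064 F seat [0.5 0. ] Fz -1.7 yaw -0.0014
```

View pics/w11.png

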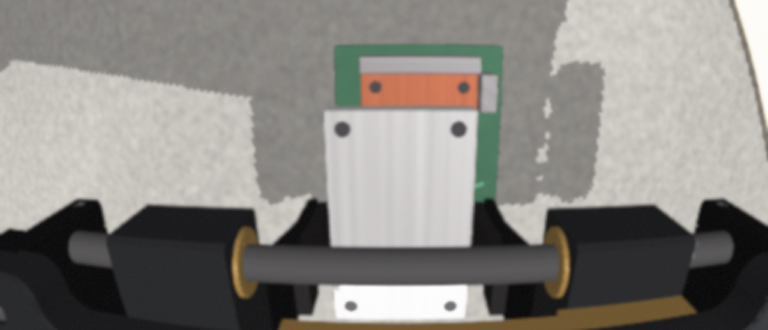

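Call:
{"name": "step_arm", "arguments": {"increments": [1.5,0,0,0,0,0,1.5,0,0,0,0,0,1,0,0,0,0,0,0.3,0,0,0,0,0,0,0,0,0,0,0]}}

```text
time: 23.38
position: [0.553, -0.3553, 0.0209]
tool_rot: [1.422, 1.055, -1.422]
ft_force: [0.0, -0.8, 0.0]
grip_width: 0.636
```

Call:
{"name": "step_arm", "arguments": {"increments": [0.1,0,0,0,0,0,0,0,0,0,0,0]}}

```text
time: 23.62
position: [0.5533, -0.3555, 0.0203]
tool_rot: [1.422, 1.054, -1.422]
ft_force: [0.4, -0.9, 0.9]
grip_width: 0.64
```

```bash
python3 - <<'E'
from h import *
inseat()
E
```

```text
t 23.625 seat mm [-6.9 -8.9] z 0.0203 F seat [ 0.6 -0.8] Fz 0.9 yaw -0.001
```

Call:
{"name": "step_arm", "arguments": {"increments": [0,0,-0.3,0,0,0,0,0,-0.3,0,0,0,0,0,-0.2,0,0,0,0,0,0,0,0,0]}}

```text
time: 24.12
position: [0.5555, -0.3476, 0.0203]
tool_rot: [1.422, 1.055, -1.422]
ft_force: [-0.2, -1.2, 2.7]
grip_width: 0.638
```

Call:
{"name": "step_arm", "arguments": {"increments": [0,0.3,0,0,0,0,0,0.3,0,0,0,0,0,0,0,0,0,0]}}

```text
time: 24.5
position: [0.5598, -0.3487, 0.0203]
tool_rot: [1.422, 1.058, -1.424]
ft_force: [-5.0, 0.6, 7.0]
grip_width: 0.64
```

```bash
python3 - <<'E'
from h import *
inseat()
im=ctrl.get_image('wrist');save(im[90:310],'w12.png',1.5)
E
```

```text
t 24.5 seat mm [-2.6 -0.5] z 0.0203 F seat [-4.9 -0.9] Fz 7.0 yaw -0.001
```

View pics/w12.png

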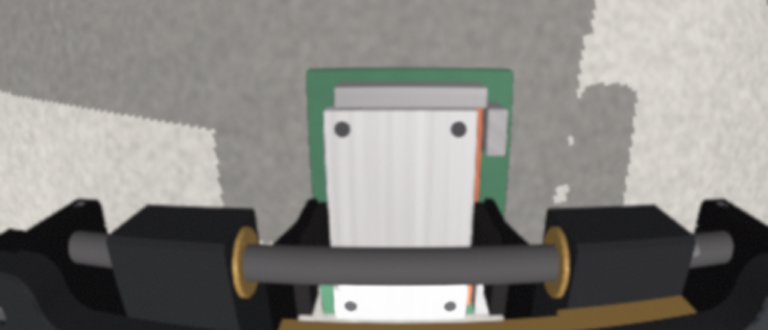

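Call:
{"name": "step_arm", "arguments": {"increments": [-0.08,0,0,0,0,0,0,0.2,0,0,0,0,0,0.1,0,0,0,0,0,0,0,0,0,0]}}

```text
time: 25.05
position: [0.5635, -0.3497, 0.0204]
tool_rot: [1.422, 1.057, -1.423]
ft_force: [-3.2, 0.9, 1.8]
grip_width: 0.634
```

```bash
python3 - <<'E'
from h import *
inseat()
E
```

```text
t 25.05 seat mm [ 1.2 -0.4] z 0.0204 F seat [-3.3 -0. ] Fz 1.8 yaw -0.0006
```

Call:
{"name": "step_arm", "arguments": {"increments": [-0.03,0.1,0,0,0,0,0,0.1,0,0,0,0,0,0,0,0,0,0]}}

```text
time: 25.42
position: [0.5636, -0.3497, 0.0204]
tool_rot: [1.421, 1.061, -1.426]
ft_force: [-7.2, 2.9, 4.2]
grip_width: 0.637
```

```bash
python3 - <<'E'
from h import *
inseat()
E
```

```text
t 25.425 seat mm [ 1.2 -0.4] z 0.0204 F seat [-7.8  0.7] Fz 4.2 yaw -0.0008
```

X is against the blocks at the same 1.1–1.2 mm reading as the copper plate. Now y.

Call:
{"name": "step_arm", "arguments": {"increments": [-0.03,-0.1,-0.1,0,0,0,0,0,-0.1,0,0,0,0,0,0,0,0,0]}}

```text
time: 25.8
position: [0.5636, -0.3497, 0.0205]
tool_rot: [1.421, 1.056, -1.426]
ft_force: [-6.4, -0.3, -1.4]
grip_width: 0.634
```

```bash
python3 - <<'E'
from h import *
inseat()
E
```

```text
t 25.8 seat mm [ 1.2 -0.3] z 0.0205 F seat [-6.1 -2.2] Fz -1.4 yaw -0.0018
```

Call:
{"name": "step_arm", "arguments": {"increments": [0,0,-0.1,0,0,0,0,0,-0.1,0,0,0,0,0,0,0,0,0]}}

```text
time: 26.18
position: [0.5636, -0.3496, 0.0206]
tool_rot: [1.42, 1.054, -1.427]
ft_force: [-5.4, -4.3, -2.4]
grip_width: 0.638
```

```bash
python3 - <<'E'
from h import *
inseat()
im=ctrl.get_image('wrist');save(im[140:270,180:380],'w13.png',4)
E
```

```text
t 26.175 seat mm [ 1.2 -0.3] z 0.0206 F seat [-4.  -5.6] Fz -2.4 yaw -0.0026
```

View pics/w13.png

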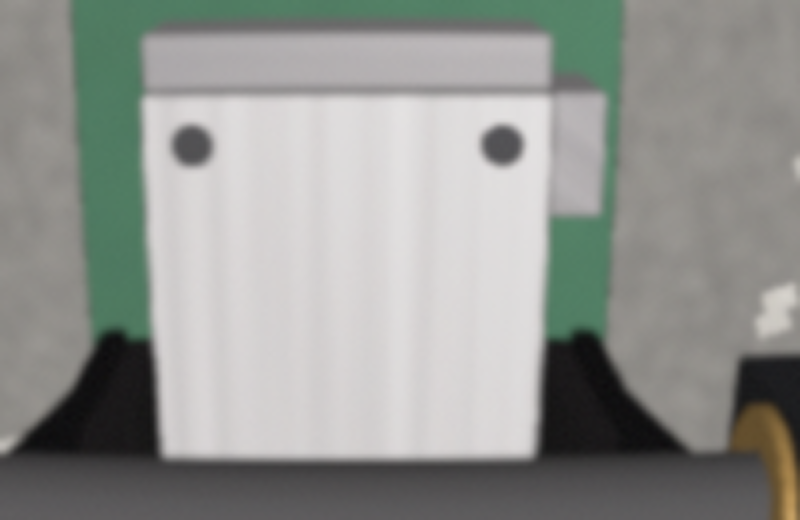

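Call:
{"name": "step_arm", "arguments": {"increments": [0.02,-0.15,-0.1,0,0,0,0,0,-0.1,0,0,0,0,0,0,0,0,0]}}

```text
time: 26.6
position: [0.5635, -0.3495, 0.0211]
tool_rot: [1.419, 1.049, -1.427]
ft_force: [-3.8, -6.9, -2.4]
grip_width: 0.633
```

```bash
python3 - <<'E'
from h import *
inseat()
E
```

```text
t 26.6 seat mm [ 1.1 -0.2] z 0.0211 F seat [-1.7 -7.7] Fz -2.4 yaw -0.0034
```

Call:
{"name": "step_arm", "arguments": {"increments": [0.1,0.15,0.2,0,0,0,0,0,0,0,0,0,0,0,0,0,0,0]}}

```text
time: 26.98
position: [0.5636, -0.3496, 0.0204]
tool_rot: [1.419, 1.054, -1.427]
ft_force: [-8.2, -2.8, 3.8]
grip_width: 0.637
```

```bash
python3 - <<'E'
from h import *
inseat()
E
```

```text
t 26.975 seat mm [ 1.2 -0.3] z 0.0204 F seat [-7. -5.] Fz 3.8 yaw -0.0025
```

Call:
{"name": "step_arm", "arguments": {"increments": [0,0,0,0,0,0,0,0,0,0,0,0,0,0,0,0,0,0,0,0,0,0,0,0], "fingers": 85}}

```text
time: 27.48
position: [0.5666, -0.3463, 0.0203]
tool_rot: [1.423, 1.055, -1.421]
ft_force: [0.5, -0.7, -0.3]
grip_width: 0.843
```

Call:
{"name": "step_arm", "arguments": {"increments": [-1.5,-0.2,0,0,0,0,-3,0,0,0,0,0,-3,0,0,0,0,0,-3,0,0,0,0,0,-2,0,0,0,0,0,0,0,0,0,0,0,0,0,0,0,0,0]}}

```text
time: 28.35
position: [0.5634, -0.3458, 0.144]
tool_rot: [1.422, 1.057, -1.423]
ft_force: [0.0, 0.0, 0.1]
grip_width: 0.847
```

```bash
python3 - <<'E'
from h import *
p=ctrl.camera_params('wrist')
inseat()
im=ctrl.get_image('wrist');save(im[120:270,180:380],'w14.png',4)
im=ctrl.get_image('side');save(im[120:190,220:320],'s14.png',7)
E
```

```text
t 28.35 seat mm [-0.1  3.3] z 0.144 F seat [0. 0.] Fz 0.1 yaw -0.001
```

View pics/w14.png

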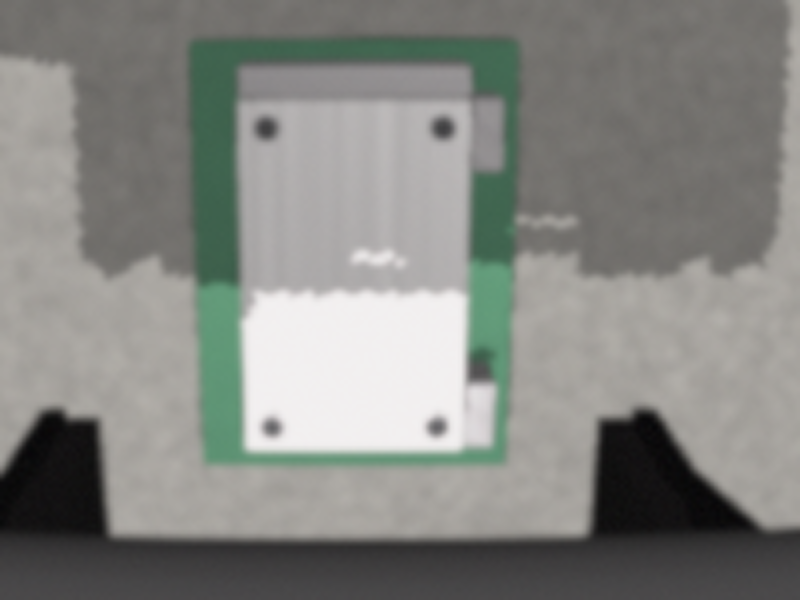

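View pics/s14.png

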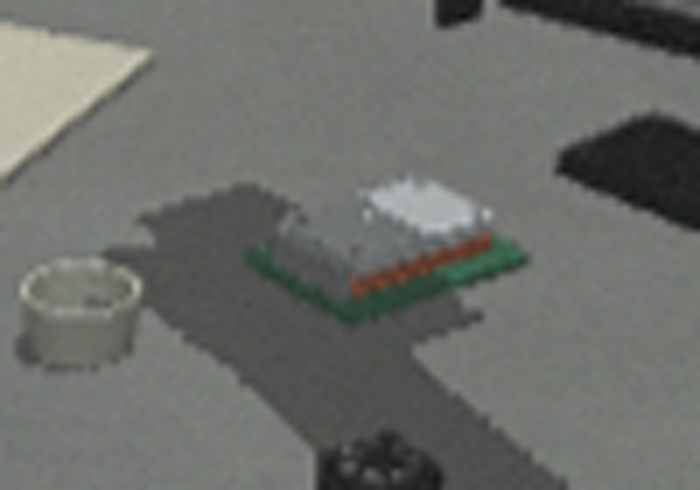

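Both plates look flush in the wrist crop, with the fence at (355,80) and the blocks at (487,130) and (480,410). The side crop shows aluminium on copper, lying flat. The fan comes next.

```bash
python3 - <<'E'
from h import *
go((.441,-.156,.144),SY)
E
```

```text
t 28.45 pos [ 0.5632 -0.3457  0.1435] yaw -0.294 tilt [-0.0026 -0.0006] | shift [  0.   -17.19 -14.61] rv [-0.001 -0.001  0.003] | shift if rotated first [ -0.05 -17.18 -14.63]
```

Call:
{"name": "step_arm", "arguments": {"increments": [0,-3.44,-2.92,0,0,0,0,-3.44,-2.92,0,0,0,0,-3.44,-2.92,0,0,0,0,-3.44,-2.92,0,0,0,0,-3.44,-2.92,0,0,0,0,0,0,0,0,0,0,0,0,0,0,0], "fingers": 90}}

```text
time: 29.32
position: [0.4417, -0.1571, 0.1449]
tool_rot: [1.422, 1.055, -1.423]
ft_force: [-0.4, -1.5, 0.0]
grip_width: 0.896
```

```bash
python3 - <<'E'
from h import *
p=ctrl.camera_params('wrist');im=ctrl.get_image('wrist');save(im[60:290],'w15.png',1.5)
import pickle;pickle.dump((p,im),open("w15.pkl","wb"))
uv=proj("wrist",(.441,-.156,.02),p)[0];print(uv)
V=im.max(2)
for th in (70,85):
  m=(V<th).astype(np.uint8); m=cv2.morphologyEx(m,cv2.MORPH_CLOSE,np.ones((5,5)))
  m=comp(m,uv);print(m.sum())
  if m.sum()<8000: print(fitbox("wrist",m,(.04,.04,.02),0,p,(.441,-.156)))
E
```

```text
[266.56481171 184.51944547]
749
(array([ 0.44108644, -0.15600824,  1.18673057]), np.float64(1.2690253257751465))
932
(array([ 0.44181634, -0.15496668,  1.23676073]), np.float64(0.8193401098251343))
```

View pics/w15.png

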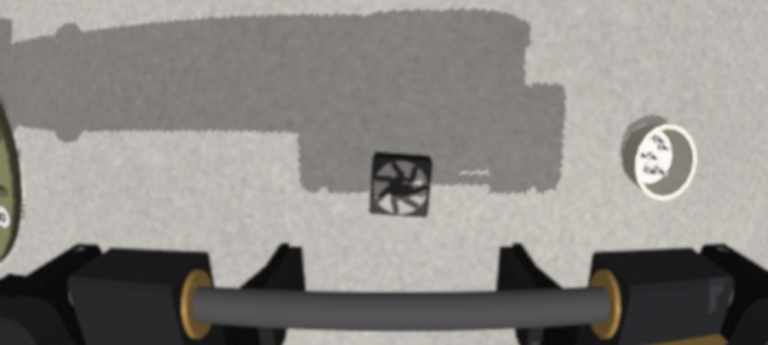

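```bash
python3 - <<'E'
from h import *
import pickle
p,im=pickle.load(open("w15.pkl","rb"))
save(im[155:210,235:300],"w15c.png",10)
w=onplane('wrist',(np.array([(374,154),(432,159),(428,216),(371,213)])+[0,90])/1.5-.3,.02,p)[:,:2]
print(w.round(4),[np.linalg.norm(w[i]-w[(i+1)%4]).round(4) for i in range(4)],w.mean(0))
d=w[1]+w[2]-w[0]-w[3];yw=np.arctan2(d[1],d[0]);print("yaw",yw)
go((*w.mean(0),.003),yw)
E
```

```text
[[ 0.431  -0.1296]
 [ 0.4664 -0.1437]
 [ 0.4531 -0.1806]
 [ 0.4168 -0.1674]] [np.float64(0.0381), np.float64(0.0392), np.float64(0.0386), np.float64(0.0405)] [ 0.44186207 -0.15534494]
yaw -0.36465277259661805
t 29.375 pos [ 0.4419 -0.1574  0.1449] yaw -0.295 tilt [0. 0.] | shift [14.19 -0.07 -0.19] rv [ 0.07  0.   -0.  ] | shift if rotated first [14.19 -0.08 -0.19]
```

View pics/w15c.png

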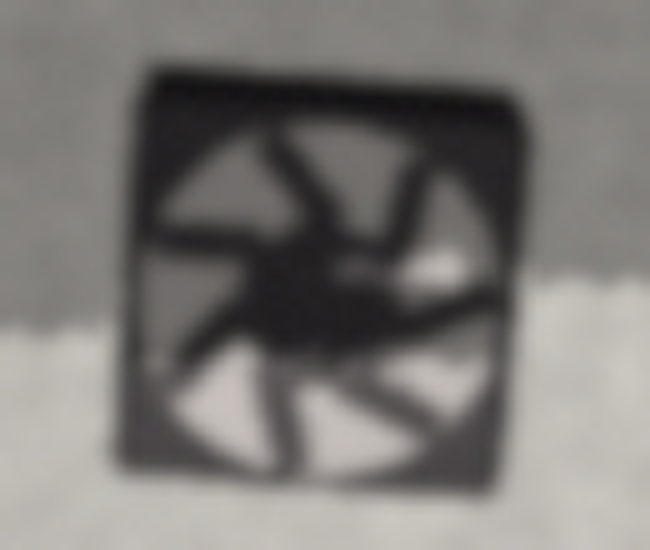

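Call:
{"name": "step_arm", "arguments": {"increments": [2,0,-0.1,0.066,0,0,2.5,0,0,0,0,0,2.5,0,0,0,0,0,2.5,0,0,0,0,0,2.5,0,0,0,0,0,1.4,0,0,0,0,0,0.7,0,0,0,0,0,0,0,0,0,0,0]}}

```text
time: 30.38
position: [0.4422, -0.1557, 0.0041]
tool_rot: [1.469, 1.017, -1.47]
ft_force: [0.2, 0.1, 1.1]
grip_width: 0.899
```

Call:
{"name": "step_arm", "arguments": {"increments": [0,0,0,0,0,0,0,0,0,0,0,0,0,0,0,0,0,0,0,0,0,0,0,0], "fingers": 0, "force": 20}}

```text
time: 30.88
position: [0.4421, -0.1556, 0.0044]
tool_rot: [1.469, 1.016, -1.469]
ft_force: [0.4, 0.2, -0.8]
grip_width: 0.536
```

Call:
{"name": "step_arm", "arguments": {"increments": [-1,0,0,0,0,0,-2,0,0,0,0,0,-2.5,0,0,0,0,0,-2.5,0,0,0,0,0,-2,0,0,0,0,0,0,0,0,0,0,0]}}

```text
time: 31.62
position: [0.4434, -0.1561, 0.1061]
tool_rot: [1.47, 1.013, -1.467]
ft_force: [0.3, 0.0, -0.5]
grip_width: 0.457
```

```bash
python3 - <<'E'
from h import *
s=go((.635,.008,.10),-.36)
im=ctrl.get_image('top');p=ctrl.camera_params('top');save(im[100:280,100:420],'t16.png',2.5)
hsv=cv2.cvtColor(im,cv2.COLOR_RGB2HSV);H,S,V=[hsv[:,:,i].astype(int) for i in range(3)]
m=comp((H>100)&(H<130)&(S>120),(246,141));print(m.sum()); print(fitbox("top",m,(.108,.108,.035),0,p,(.64,.008)))
m=comp((H>15)&(H<35)&(S>120),(150,161));print(m.sum()); print(fitbox("top",m,(.108,.158,.035),0,p,(.557,.373)))
E
```

```text
t 31.625 pos [ 0.4434 -0.1561  0.1061] yaw -0.36 tilt [0.0041 0.0007] | shift [  0.64  12.15 -22.11] rv [-0.     0.001 -0.004] | shift if rotated first [  0.61  12.15 -22.11]
808
(array([0.64350958, 0.00811889, 0.11985231]), np.float64(0.06559406220912933))
1219
(array([0.55926727, 0.37696429, 3.03711598]), np.float64(0.07347210496664047))
```

View pics/t16.png

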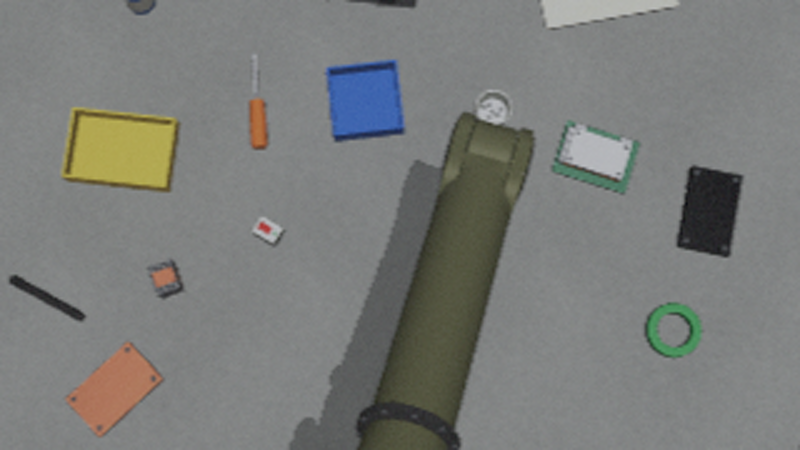

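Call:
{"name": "step_arm", "arguments": {"increments": [0,0,0,-0.16,0,0,0,0,0,-0.16,0,0,0,0,0,-0.16,0,0,0,0,0,0,0,0]}}

```text
time: 32.17
position: [0.4412, -0.1553, 0.1031]
tool_rot: [1.121, 1.265, -1.122]
ft_force: [-0.1, 0.4, -1.2]
grip_width: 0.457
```

```bash
python3 - <<'E'
from h import *
s=go((.6425,.008,.10),.12)
im=ctrl.get_image('wrist');save(im,'w16.png',1.5)
E
```

```text
t 32.175 pos [ 0.4412 -0.1553  0.1031] yaw 0.118 tilt [-0.0017 -0.0011] | shift [  0.28  21.92 -13.84] rv [-0.002 -0.001  0.002] | shift if rotated first [  0.31  21.94 -13.8 ]
```

View pics/w16.png

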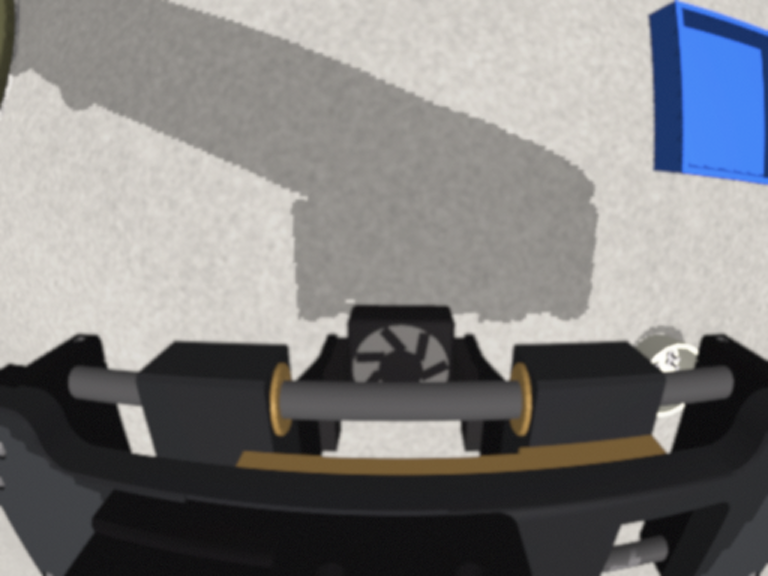

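Call:
{"name": "step_arm", "arguments": {"increments": [0,3.13,-1.97,0,0,0,0,3.13,-1.97,0,0,0,0,3.13,-1.97,0,0,0,0,3.13,-1.97,0,0,0,0,3.13,-1.97,0,0,0,0,3.13,-1.97,0,0,0,0,3.13,-1.97,0,0,0,0,0,0,0,0,0,0,0,0,0,0,0]}}

```text
time: 33.35
position: [0.6422, 0.007, 0.1032]
tool_rot: [1.12, 1.264, -1.123]
ft_force: [-1.1, -0.4, -1.5]
grip_width: 0.454
```

```bash
python3 - <<'E'
from h import *
s=go((.6425,.008,.10),.12)
im=ctrl.get_image('wrist');save(im,'w17.png',1.5);im=ctrl.get_image('side');save(im[110:230,120:270],'s17.png',5)
E
```

```text
t 33.35 pos [0.6422 0.007  0.1032] yaw 0.119 tilt [-0.002   0.0004] | shift [ 0.32  0.04 -0.09] rv [-0.001  0.     0.002] | shift if rotated first [ 0.32  0.04 -0.09]
```

View pics/w17.png

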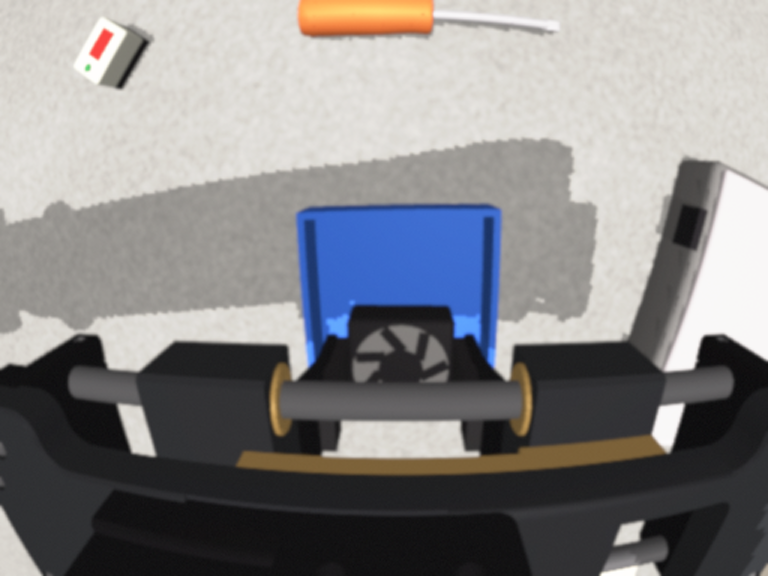

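View pics/s17.png

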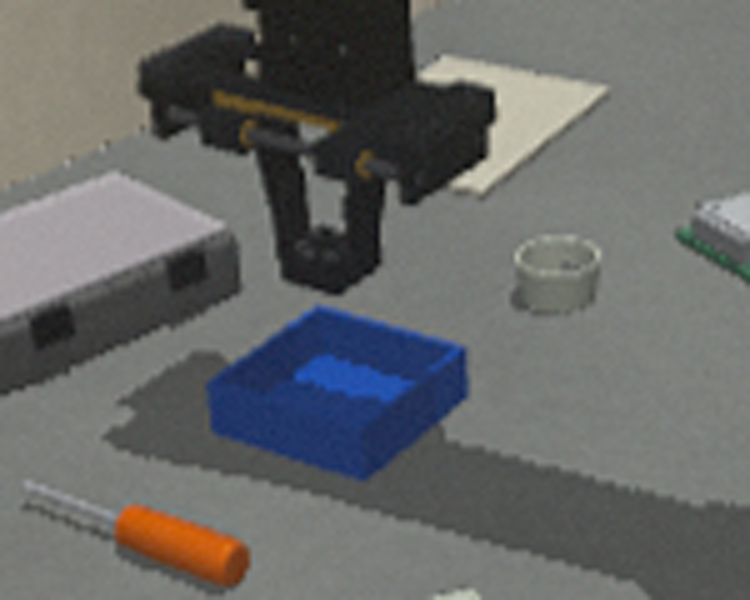

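Call:
{"name": "step_arm", "arguments": {"increments": [2,0,-0.05,0,0,0,2,0,-0.05,0,0,0,2,0,0,0,0,0,1.5,0,0,0,0,0,0.7,0,0,0,0,0,0,0,0,0,0,0,0,0,0,0,0,0]}}

```text
time: 34.33
position: [0.6436, 0.0087, 0.0229]
tool_rot: [1.121, 1.262, -1.119]
ft_force: [-0.5, 0.8, -0.8]
grip_width: 0.456
```

Call:
{"name": "step_arm", "arguments": {"increments": [0.3,0,0,0,0,0,0,0,0,0,0,0]}}

```text
time: 34.58
position: [0.6429, 0.0085, 0.0192]
tool_rot: [1.12, 1.263, -1.12]
ft_force: [-1.2, 0.4, -0.6]
grip_width: 0.454
```

Call:
{"name": "step_arm", "arguments": {"increments": [0.3,0,0,0,0,0,0,0,0,0,0,0]}}

```text
time: 34.83
position: [0.6426, 0.0085, 0.0158]
tool_rot: [1.12, 1.264, -1.121]
ft_force: [-0.7, 0.6, 0.2]
grip_width: 0.458
```

Call:
{"name": "step_arm", "arguments": {"increments": [0.2,0,0,0,0,0,0,0,0,0,0,0]}}

```text
time: 35.08
position: [0.6428, 0.0086, 0.0139]
tool_rot: [1.12, 1.264, -1.121]
ft_force: [-0.5, 0.6, -1.2]
grip_width: 0.456
```

Call:
{"name": "step_arm", "arguments": {"increments": [0.2,0,0,0,0,0,0,0,0,0,0,0]}}

```text
time: 35.33
position: [0.643, 0.0086, 0.0136]
tool_rot: [1.12, 1.263, -1.121]
ft_force: [-2.6, -0.9, 7.9]
grip_width: 0.455
```

Call:
{"name": "step_arm", "arguments": {"increments": [0.2,0,0,0,0,0,0,0,0,0,0,0]}}

```text
time: 35.58
position: [0.643, 0.0086, 0.0135]
tool_rot: [1.119, 1.263, -1.121]
ft_force: [-7.6, -1.0, 17.6]
grip_width: 0.452
```

Call:
{"name": "step_arm", "arguments": {"increments": [-0.32,0,0,0,0,0,0,0,0,0,0,0]}}

```text
time: 35.83
position: [0.6433, 0.0086, 0.0136]
tool_rot: [1.121, 1.263, -1.12]
ft_force: [-0.6, -0.2, 4.9]
grip_width: 0.457
```

Call:
{"name": "step_arm", "arguments": {"increments": [0,0,0,0,0,0,0,0,0,0,0,0,0,0,0,0,0,0], "fingers": 62}}

```text
time: 36.2
position: [0.6426, 0.0085, 0.0129]
tool_rot: [1.12, 1.264, -1.121]
ft_force: [0.4, 0.6, -0.4]
grip_width: 0.605
```

Call:
{"name": "step_arm", "arguments": {"increments": [-2,0,0,0,0,0,-3,0,0,0,0,0,-3,0,0,0,0,0,-2,0,0,0,0,0,0,0,0,0,0,0]}}

```text
time: 36.83
position: [0.6443, 0.0087, 0.1158]
tool_rot: [1.122, 1.26, -1.118]
ft_force: [-0.1, -0.1, -0.2]
grip_width: 0.622
```

```bash
python3 - <<'E'
from h import *
s=go((.433,.146,.14),.12);print(np.round(s["joint_positions"],2))
im=ctrl.get_image('wrist');save(im[90:],'w18.png',1.5)
E
```

```text
t 36.825 pos [0.6443 0.0087 0.1158] yaw 0.12 tilt [0.0041 0.0008] | shift [ -2.52 -19.33 -16.16] rv [-0.     0.001 -0.004] | shift if rotated first [ -2.42 -19.34 -16.16]
[ 0.4   0.44 -0.58  1.58  0.25  1.2  -0.11]
```

View pics/w18.png

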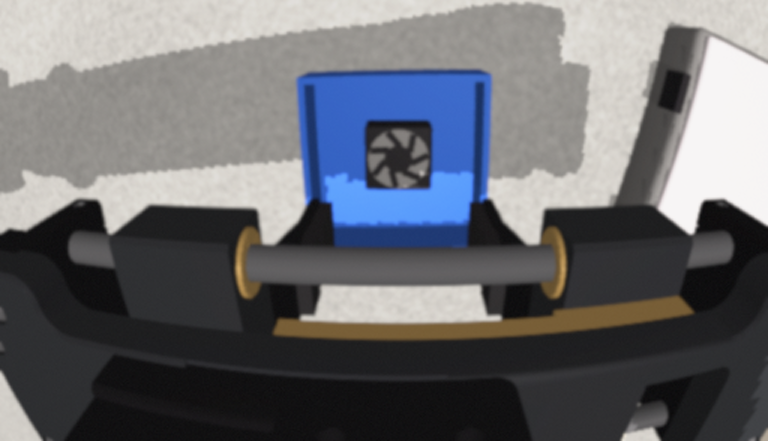

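The fan lies flat in the blue tray at crop (398,155). The relay comes next.

Call:
{"name": "step_arm", "arguments": {"increments": [-0.4,-3.86,-3.23,0,0,0,-0.4,-3.86,-3.23,0,0,0,-0.4,-3.86,-3.23,0,0,0,-0.4,-3.86,-3.23,0,0,0,-0.4,-3.86,-3.23,0,0,0,0,0,0,0,0,0,0,0,0,0,0,0], "fingers": 100}}

```text
time: 37.75
position: [0.4319, 0.145, 0.1327]
tool_rot: [1.12, 1.263, -1.121]
ft_force: [-0.1, 0.5, 1.1]
grip_width: 0.992
```

```bash
python3 - <<'E'
from h import *
p=ctrl.camera_params('wrist');im=ctrl.get_image('wrist');save(im[:290],'w19.png',1.5)
import pickle;pickle.dump((p,im),open("w19.pkl","wb"))
uv=proj("wrist",(.433,.146,.03),p)[0].round().astype(int);print(uv); save(im[uv[1]-35:uv[1]+30,uv[0]-40:uv[0]+40],"w19c.png",8);print(uv-[40,35])
go((.433,.146,.14),.12)
E
```

```text
[270 191]
[230 156]
t 37.8 pos [0.4323 0.1449 0.1327] yaw 0.119 tilt [-0.0008  0.0001] | shift [-0.73  0.08 -0.1 ] rv [-0.001  0.     0.001] | shift if rotated first [-0.73  0.09 -0.1 ]
```

View pics/w19.png

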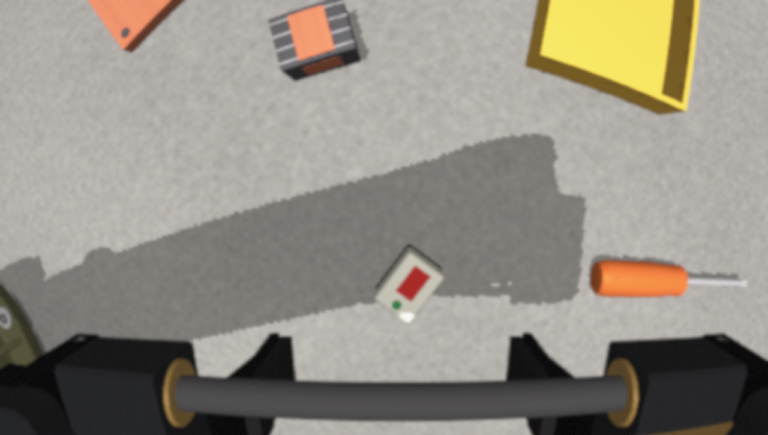

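View pics/w19c.png

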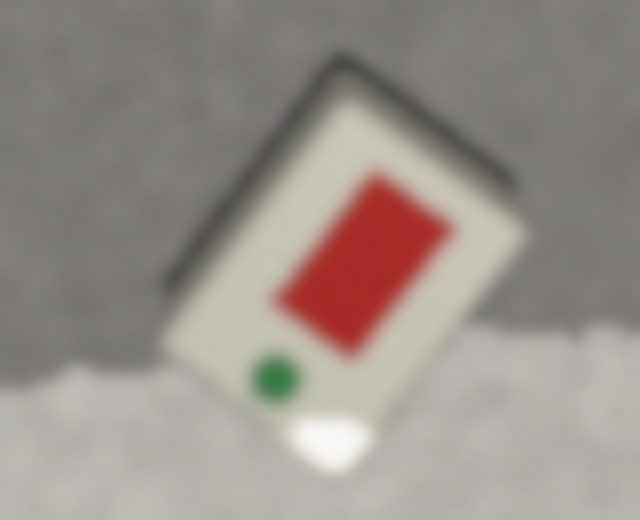

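```bash
python3 - <<'E'
from h import *
import pickle
p,im=pickle.load(open("w19.pkl","rb"))
w=onplane('wrist',np.array([(350,100),(527,235),(338,478),(163,342)])/8+[230,156]-.44,.03,p)[:,:2]
print(w.round(4),[np.linalg.norm(w[i]-w[(i+1)%4]).round(4) for i in range(4)],w.mean(0))
d=w[1]+w[2]-w[0]-w[3];yw=np.arctan2(d[1],d[0]);print("yaw of short axis",yw)
go((*w.mean(0),.006),yw)
E
```

```text
[[0.4337 0.1677]
 [0.456  0.1545]
 [0.438  0.1224]
 [0.4157 0.1366]] [np.float64(0.0259), np.float64(0.0368), np.float64(0.0265), np.float64(0.0359)] [0.43587204 0.1453028 ]
yaw of short axis -0.5518654006299859
t 37.8 pos [0.4323 0.1449 0.1327] yaw 0.119 tilt [-0.0008  0.0001] | shift [12.67  0.37 -0.  ] rv [0.671 0.    0.001] | shift if rotated first [12.67  0.28 -0.23]
```

Call:
{"name": "step_arm", "arguments": {"increments": [1,0,0,0.134,0,0,1,0,0,0.134,0,0,1,0,0,0.134,0,0,1,0,0,0.134,0,0,1,0,0,0.135,0,0,2,0.28,-0.23,0,0,0,2,0,0,0,0,0,2,0,0,0,0,0,1,0,0,0,0,0,0.7,0,0,0,0,0,0,0,0,0,0,0]}}

```text
time: 39.17
position: [0.4356, 0.1462, 0.0061]
tool_rot: [1.602, 0.896, -1.603]
ft_force: [-0.4, -0.1, -0.3]
grip_width: 1.001
```

Call:
{"name": "step_arm", "arguments": {"increments": [0,0,0,0,0,0,0,0,0,0,0,0,0,0,0,0,0,0,0,0,0,0,0,0,0,0,0,0,0,0,0,0,0,0,0,0,0,0,0,0,0,0,0,0,0,0,0,0], "fingers": 0, "force": 20}}

```text
time: 40.17
position: [0.4355, 0.1463, 0.0063]
tool_rot: [1.602, 0.896, -1.602]
ft_force: [1.1, 0.6, 0.2]
grip_width: 0.317
```

Call:
{"name": "step_arm", "arguments": {"increments": [-1.5,0,0,0,0,0,-3,0,0,-0.15,0,0,-3,0,0,-0.15,0,0,-3,0,0,-0.148,0,0,0,0,0,0,0,0]}}

```text
time: 40.8
position: [0.4376, 0.147, 0.1143]
tool_rot: [1.288, 1.155, -1.28]
ft_force: [0.9, -0.8, -0.4]
grip_width: 0.317
```

```bash
python3 - <<'E'
from h import *
go((.5554,.342,.11),-.104)
E
```

```text
t 40.8 pos [0.4376 0.147  0.1143] yaw -0.103 tilt [ 0.0058 -0.0007] | shift [  0.5    9.71 -20.61] rv [ 0.001 -0.001 -0.006] | shift if rotated first [  0.43   9.7  -20.62]
```

Call:
{"name": "step_arm", "arguments": {"increments": [0,1.64,-3.44,0,0,0,0,1.64,-3.44,0,0,0,0,1.64,-3.44,0,0,0,0,1.64,-3.44,0,0,0,0,1.64,-3.44,0,0,0,0,1.64,-3.44,0,0,0,0,0,0,0,0,0,0,0,0,0,0,0]}}

```text
time: 41.8
position: [0.5538, 0.3407, 0.1103]
tool_rot: [1.283, 1.159, -1.287]
ft_force: [0.3, 0.3, -0.3]
grip_width: 0.318
```

```bash
python3 - <<'E'
from h import *
p=ctrl.camera_params('wrist');im=ctrl.get_image('wrist');save(im,'w20.png',1.5)
s=go((.5554,.342,.11),-.104)
c,n=np.cos(-.104),np.sin(-.104)
t=lambda x,y:(.559+(c*x-n*y)/1000,.377+(n*x+c*y)/1000,.035)
print(proj("wrist",[t(-54,79),t(54,79),t(-50,75),t(50,75)],p)*1.5)
E
```

```text
t 41.85 pos [0.5541 0.3402 0.1106] yaw -0.104 tilt [-0.001   0.0018] | shift [ 0.06  0.11 -0.19] rv [-0.     0.002  0.001] | shift if rotated first [ 0.06  0.11 -0.19]
[[303.59549723  91.03866517]
 [506.53763001  91.75557874]
 [310.88616628  97.79894379]
 [499.28777252  98.45471644]]
```

View pics/w20.png

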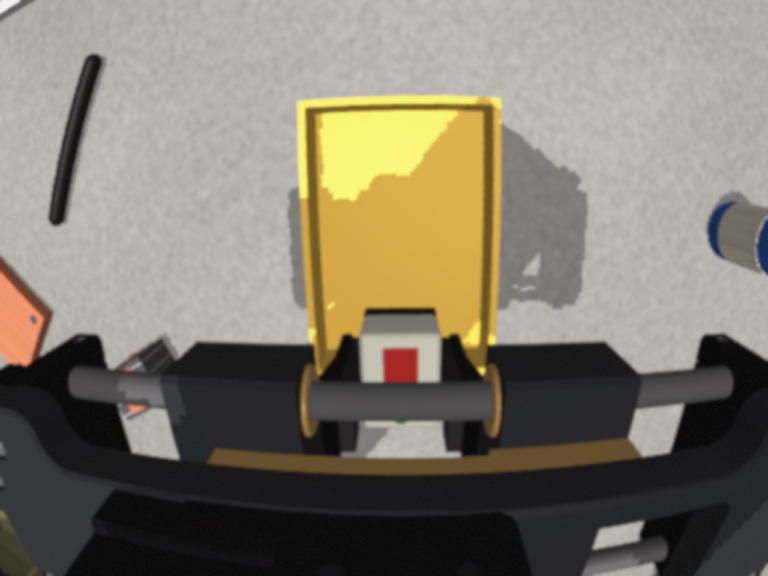

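Call:
{"name": "step_arm", "arguments": {"increments": [2,0,0,0,0,0,2.5,0,0,0,0,0,2.5,0,0,0,0,0,1.5,0,0,0,0,0,1,0,0,0,0,0,0,0,0,0,0,0,0,0,0,0,0,0]}}

```text
time: 42.72
position: [0.5552, 0.3419, 0.0171]
tool_rot: [1.286, 1.158, -1.283]
ft_force: [0.1, 0.1, -0.8]
grip_width: 0.321
```

Call:
{"name": "step_arm", "arguments": {"increments": [0.3,0,0,0,0,0,0,0,0,0,0,0]}}

```text
time: 42.98
position: [0.5547, 0.3415, 0.0135]
tool_rot: [1.285, 1.158, -1.284]
ft_force: [-1.4, 0.8, -0.6]
grip_width: 0.324
```

Call:
{"name": "step_arm", "arguments": {"increments": [0.15,0,0,0,0,0,0,0,0,0,0,0]}}

```text
time: 43.22
position: [0.5546, 0.3414, 0.0117]
tool_rot: [1.284, 1.159, -1.285]
ft_force: [0.4, 0.2, -1.2]
grip_width: 0.319
```

Call:
{"name": "step_arm", "arguments": {"increments": [0.1,0,0,0,0,0,0,0,0,0,0,0]}}

```text
time: 43.48
position: [0.5546, 0.3414, 0.0107]
tool_rot: [1.284, 1.159, -1.285]
ft_force: [-0.4, -0.3, -0.3]
grip_width: 0.319
```

Call:
{"name": "step_arm", "arguments": {"increments": [0.1,0,0,0,0,0,0,0,0,0,0,0]}}

```text
time: 43.72
position: [0.5547, 0.3415, 0.0104]
tool_rot: [1.285, 1.158, -1.285]
ft_force: [-1.2, -1.0, 3.7]
grip_width: 0.32
```

Contact with the floor at 10.4 mm, so I release, lift and check.

Call:
{"name": "step_arm", "arguments": {"increments": [0,0,0,0,0,0,0,0,0,0,0,0,0,0,0,0,0,0,0,0,0,0,0,0], "fingers": 50}}

```text
time: 44.22
position: [0.5546, 0.3414, 0.0096]
tool_rot: [1.285, 1.159, -1.285]
ft_force: [0.2, -0.4, 0.2]
grip_width: 0.494
```

Call:
{"name": "step_arm", "arguments": {"increments": [-2,0,0,0,0,0,-3,0,0,0,0,0,-3,0,0,0,0,0,-3,0,0,0,0,0,-1,0,0,0,0,0,0,0,0,0,0,0]}}

```text
time: 44.98
position: [0.555, 0.3417, 0.1307]
tool_rot: [1.286, 1.158, -1.283]
ft_force: [-0.9, -0.5, 0.3]
grip_width: 0.5
```

```bash
python3 - <<'E'
from h import *
p=ctrl.camera_params('wrist');im=ctrl.get_image('wrist');save(im[:330],'w21.png',1.5)
import pickle;pickle.dump((p,im),open("w21.pkl","wb"))
s=go((.361,.300,.13),.3);print(np.round(s["joint_positions"],2))
E
```

```text
t 45.025 pos [0.5544 0.3412 0.1295] yaw -0.103 tilt [-0.0002  0.0005] | shift [ -0.04 -18.82   6.09] rv [-0.403  0.001  0.   ] | shift if rotated first [ -0.05 -19.7   -1.78]
[ 0.    0.5  -0.8   1.54  0.37  1.26 -0.95]
```

View pics/w21.png

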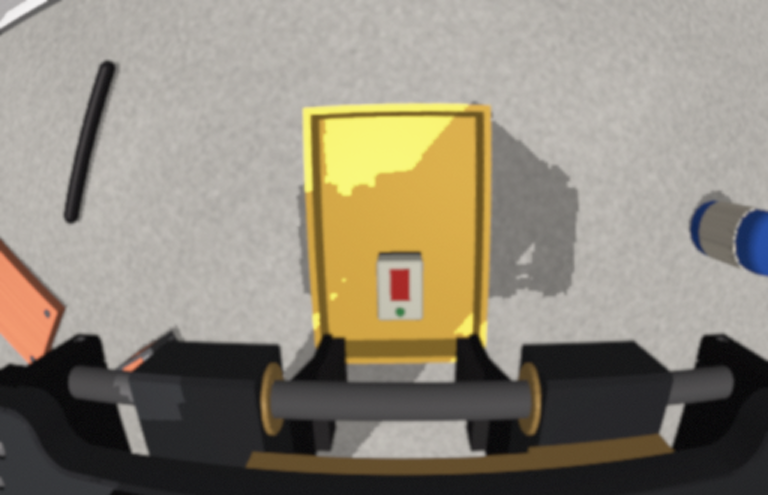

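The relay stands in the near half of the yellow tray at (400,287), leaving the far half free. The transformer comes next.

Call:
{"name": "step_arm", "arguments": {"increments": [-0.3,-3.76,1.22,0,0,0,-0.3,-3.76,1.22,0,0,0,-0.3,-3.76,1.22,0,0,0,-0.3,-3.76,1.22,0,0,0,-0.3,-3.76,1.22,0,0,0,0,0,0,0,0,0,0,0,0,0,0,0], "fingers": 100}}

```text
time: 45.9
position: [0.3619, 0.2996, 0.1444]
tool_rot: [1.285, 1.158, -1.285]
ft_force: [0.9, -0.4, -0.5]
grip_width: 0.995
```

```bash
python3 - <<'E'
from h import *
p=ctrl.camera_params('wrist');im=ctrl.get_image('wrist');save(im[:290],'w22.png',1.5)
import pickle;pickle.dump((p,im),open("w22.pkl","wb"))
uv=proj("wrist",(.361,.30,.036),p)[0].round().astype(int);o=uv-[45,45]; save(im[o[1]:o[1]+80,o[0]:o[0]+90],"w22c.png",8);print(uv,o)
go((.361,.30,.14),-.104)
q,_=pickle.load(open("w21.pkl","rb"))
w=onplane('wrist',np.array([(303,108),(490,105)])/1.5-.3,.035,q);print("tray far corners",w.round(4))
E
```

```text
[267 190] [222 145]
t 45.95 pos [0.3621 0.2998 0.1444] yaw -0.104 tilt [-0.0006 -0.0002] | shift [ 0.44 -0.11 -0.01] rv [ 0.    -0.     0.001] | shift if rotated first [ 0.44 -0.11 -0.01]
tray far corners [[0.5093 0.4567 0.035 ]
 [0.6167 0.4471 0.035 ]]
```

View pics/w22.png

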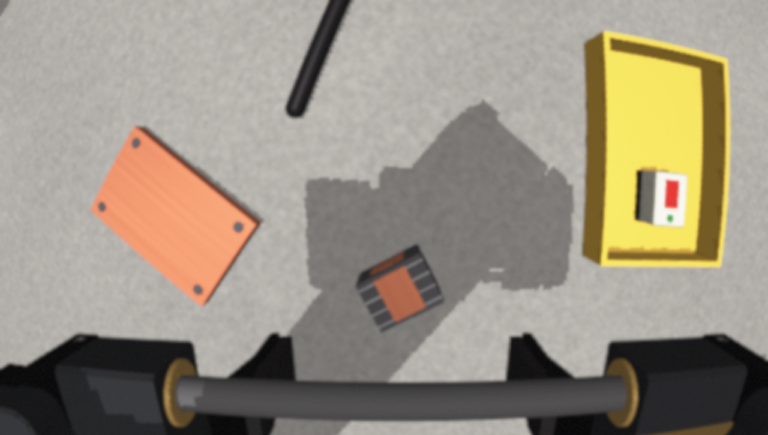

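View pics/w22c.png

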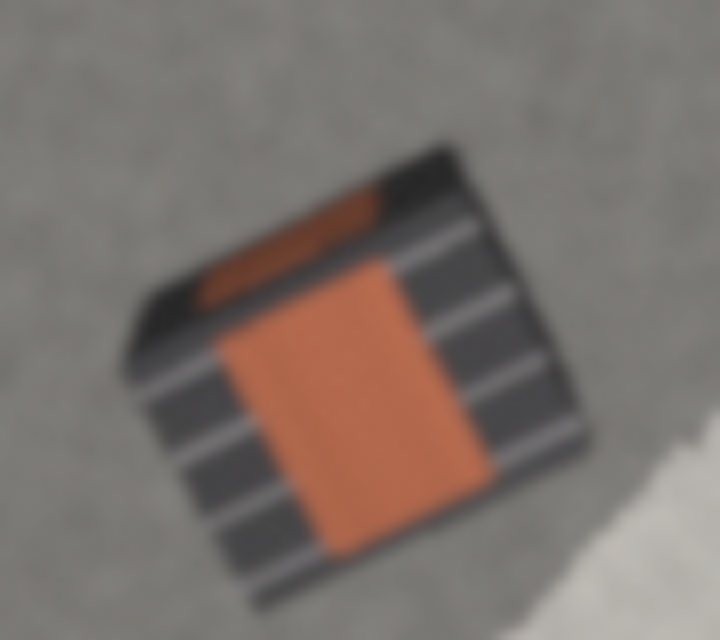

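```bash
python3 - <<'E'
from h import *
import pickle
p,im=pickle.load(open("w22.pkl","rb"))
w=onplane('wrist',np.array([(128,372),(462,203),(590,448),(258,610)])/8+[222,145]-.44,.036,p)[:,:2]
print(w.round(4),[np.linalg.norm(w[i]-w[(i+1)%4]).round(4) for i in range(4)],w.mean(0))
d=w[1]+w[2]-w[0]-w[3];yw=np.arctan2(d[1],d[0]);print("yaw of 46 axis",yw)
go((*w.mean(0),.006),yw)
E
```

```text
[[0.3332 0.3014]
 [0.3744 0.3175]
 [0.3869 0.2863]
 [0.345  0.2699]] [np.float64(0.0443), np.float64(0.0336), np.float64(0.045), np.float64(0.0336)] [0.35989033 0.29377504]
yaw of 46 axis 0.3742699718436015
t 45.95 pos [0.3621 0.2998 0.1444] yaw -0.104 tilt [-0.0006 -0.0002] | shift [13.84 -0.15  0.63] rv [-0.478 -0.     0.001] | shift if rotated first [13.84 -0.43  0.48]
```

Call:
{"name": "step_arm", "arguments": {"increments": [0.5,0,0,-0.16,0,0,0.5,0,0,-0.16,0,0,0.5,0,0,-0.158,0,0,2,-0.43,0.48,0,0,0,2.5,0,0,0,0,0,2.5,0,0,0,0,0,2.5,0,0,0,0,0,1.6,0,0,0,0,0,1,0,0,0,0,0,0,0,0,0,0,0,0,0,0,0,0,0]}}

```text
time: 47.32
position: [0.3597, 0.2945, 0.0094]
tool_rot: [0.929, 1.363, -0.928]
ft_force: [0.4, 0.6, -0.2]
grip_width: 0.999
```

Call:
{"name": "step_arm", "arguments": {"increments": [0,0,0,0,0,0,0,0,0,0,0,0,0,0,0,0,0,0,0,0,0,0,0,0,0,0,0,0,0,0,0,0,0,0,0,0,0,0,0,0,0,0], "fingers": 0, "force": 30}}

```text
time: 48.2
position: [0.3594, 0.2942, 0.0089]
tool_rot: [0.929, 1.363, -0.928]
ft_force: [1.3, 0.5, -0.9]
grip_width: 0.523
```

Call:
{"name": "step_arm", "arguments": {"increments": [-1.5,0,0,0,0,0,-3,0,0,0.155,0,0,-3,0,0,0.155,0,0,-3,0,0,0.154,0,0,-1,0,0,0,0,0,0,0,0,0,0,0]}}

```text
time: 48.95
position: [0.3591, 0.294, 0.124]
tool_rot: [1.273, 1.166, -1.272]
ft_force: [-0.3, 0.6, -2.5]
grip_width: 0.522
```

```bash
python3 - <<'E'
from h import *
go((.5588,.405,.11),-.09)
E
```

```text
t 48.95 pos [0.3591 0.294  0.124 ] yaw -0.087 tilt [0.0009 0.0002] | shift [  1.42  18.93 -12.78] rv [ 0.003  0.    -0.001] | shift if rotated first [  1.4   18.89 -12.84]
```

Call:
{"name": "step_arm", "arguments": {"increments": [0,3.15,-2.14,0,0,0,0,3.15,-2.14,0,0,0,0,3.15,-2.14,0,0,0,0,3.15,-2.14,0,0,0,0,3.15,-2.14,0,0,0,0,3.15,-2.14,0,0,0,0,0,0,0,0,0,0,0,0,0,0,0]}}

```text
time: 49.95
position: [0.5571, 0.4048, 0.1217]
tool_rot: [1.27, 1.168, -1.277]
ft_force: [-0.4, -0.1, -2.3]
grip_width: 0.527
```

```bash
python3 - <<'E'
from h import *
p=ctrl.camera_params('wrist');im=ctrl.get_image('wrist');save(im,'w23.png',1.5)
im=ctrl.get_image('side');save(im[190:310,20:180],'s23.png',5)
go((.5588,.405,.11),-.09)
E
```

```text
t 50.05 pos [0.5574 0.4048 0.123 ] yaw -0.087 tilt [-0.0015  0.0014] | shift [ 1.3   0.14 -0.03] rv [0.003 0.001 0.001] | shift if rotated first [ 1.3   0.14 -0.03]
```

View pics/w23.png

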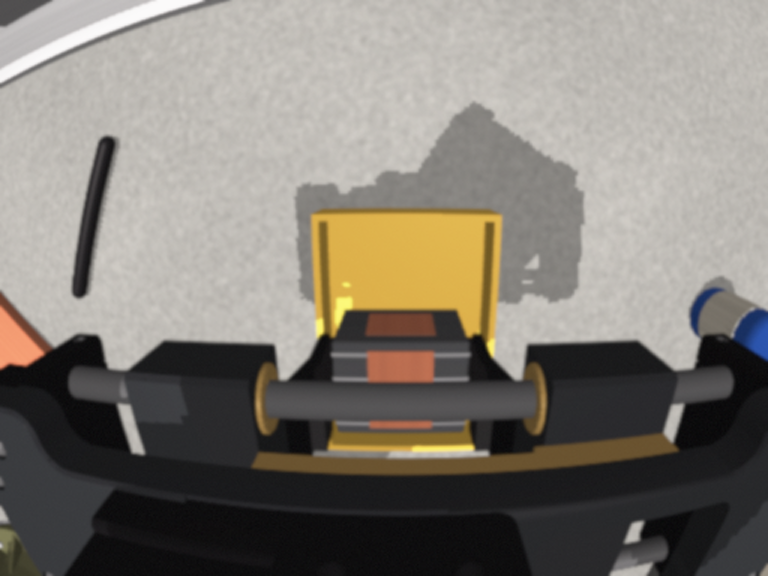

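View pics/s23.png

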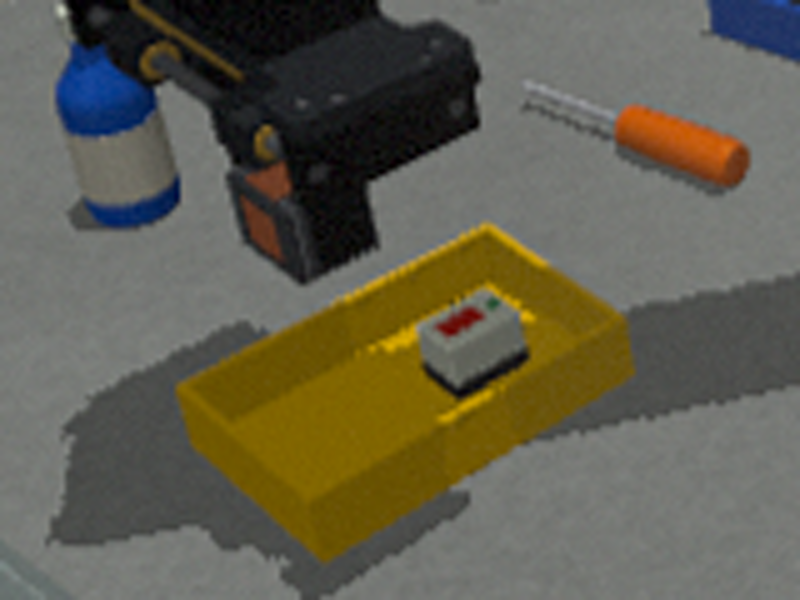

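Call:
{"name": "step_arm", "arguments": {"increments": [2,0.2,0,0,0,0,2.5,0,0,0,0,0,2.5,0,0,0,0,0,2,0,0,0,0,0,1.2,0,0,0,0,0,0,0,0,0,0,0,0,0,0,0,0,0]}}

```text
time: 50.92
position: [0.5613, 0.4056, 0.0228]
tool_rot: [1.276, 1.166, -1.273]
ft_force: [-0.9, -0.0, -1.2]
grip_width: 0.529
```

Call:
{"name": "step_arm", "arguments": {"increments": [0.4,0,0,0,0,0,0,0,0,0,0,0]}}

```text
time: 51.18
position: [0.5609, 0.4049, 0.0179]
tool_rot: [1.275, 1.165, -1.274]
ft_force: [0.8, -0.1, -1.7]
grip_width: 0.527
```

Call:
{"name": "step_arm", "arguments": {"increments": [0.15,0,0,0,0,0,0,0,0,0,0,0]}}

```text
time: 51.42
position: [0.5607, 0.4049, 0.0162]
tool_rot: [1.274, 1.166, -1.275]
ft_force: [-0.5, 0.8, -2.0]
grip_width: 0.527
```

Call:
{"name": "step_arm", "arguments": {"increments": [0.1,0,0,0,0,0,0,0,0,0,0,0]}}

```text
time: 51.68
position: [0.5607, 0.4049, 0.0152]
tool_rot: [1.274, 1.166, -1.275]
ft_force: [-0.9, -0.8, -2.4]
grip_width: 0.526
```

Call:
{"name": "step_arm", "arguments": {"increments": [0.12,0,0,0,0,0,0,0,0,0,0,0]}}

```text
time: 51.92
position: [0.5607, 0.4049, 0.0139]
tool_rot: [1.274, 1.166, -1.275]
ft_force: [1.1, -0.2, -2.8]
grip_width: 0.528
```

Call:
{"name": "step_arm", "arguments": {"increments": [0.1,0,0,0,0,0,0,0,0,0,0,0]}}

```text
time: 52.18
position: [0.5607, 0.405, 0.013]
tool_rot: [1.274, 1.166, -1.275]
ft_force: [-0.2, -0.2, -2.4]
grip_width: 0.523
```

Call:
{"name": "step_arm", "arguments": {"increments": [0.1,0,0,0,0,0,0,0,0,0,0,0]}}

```text
time: 52.42
position: [0.5608, 0.405, 0.013]
tool_rot: [1.274, 1.165, -1.274]
ft_force: [-2.3, -2.8, 4.7]
grip_width: 0.525
```

Call:
{"name": "step_arm", "arguments": {"increments": [0,0,0,0,0,0,0,0,0,0,0,0,0,0,0,0,0,0,0,0,0,0,0,0], "fingers": 64}}

```text
time: 52.92
position: [0.5608, 0.405, 0.012]
tool_rot: [1.274, 1.166, -1.274]
ft_force: [-0.1, -0.4, -0.8]
grip_width: 0.641
```

Call:
{"name": "step_arm", "arguments": {"increments": [-2,0,0,0,0,0,-3,0,0,0,0,0,-3,0,0,0,0,0,-3,0,0,0,0,0,-2,0,0,0,0,0,0,-3,2,0,0,0,0,-4,3,0,0,0,0,-4,3,0,0,0,0,0,0,0,0,0,0,0,0,0,0,0]}}

```text
time: 54.18
position: [0.445, 0.3352, 0.143]
tool_rot: [1.276, 1.164, -1.273]
ft_force: [0.9, 0.1, 0.2]
grip_width: 0.641
```

```bash
python3 - <<'E'
from h import *
s=go((.5588,.405,.11),-.09)
im=ctrl.get_image('wrist');save(im,'w24.png',1.5)
im=ctrl.get_image('side');save(im[100:320,20:340],'s24.png',2.4)
im=ctrl.get_image('top');save(im[100:280,100:420],'t24.png',2.5)
E
```

```text
t 54.175 pos [0.445  0.3352 0.143 ] yaw -0.089 tilt [ 0.002  -0.0005] | shift [ 3.32 10.7  -7.97] rv [ 0.001 -0.001 -0.002] | shift if rotated first [ 3.3  10.7  -7.97]
```

View pics/w24.png

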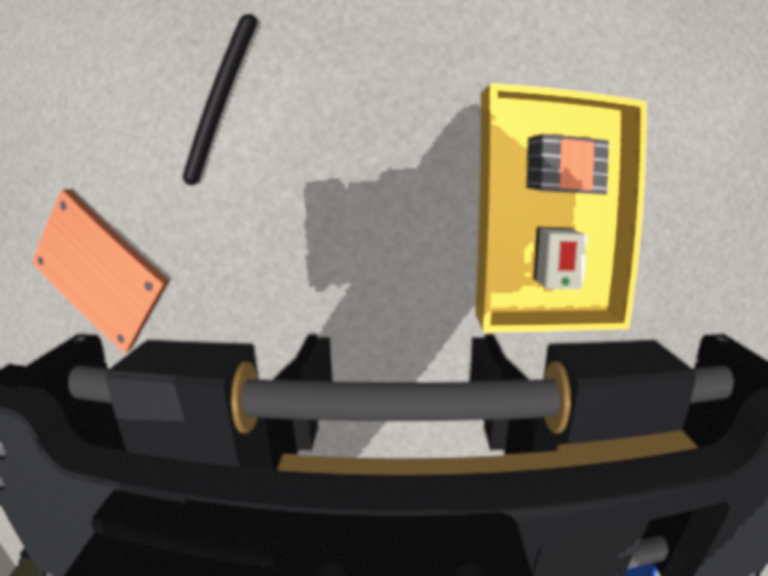

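View pics/s24.png

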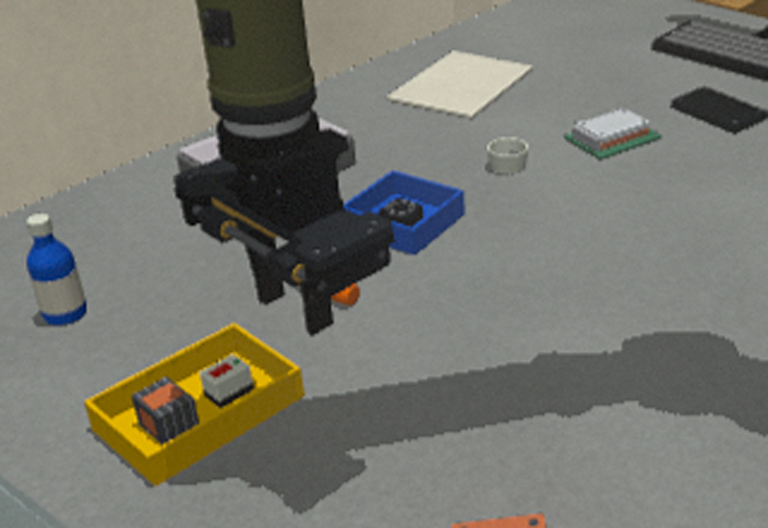

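View pics/t24.png

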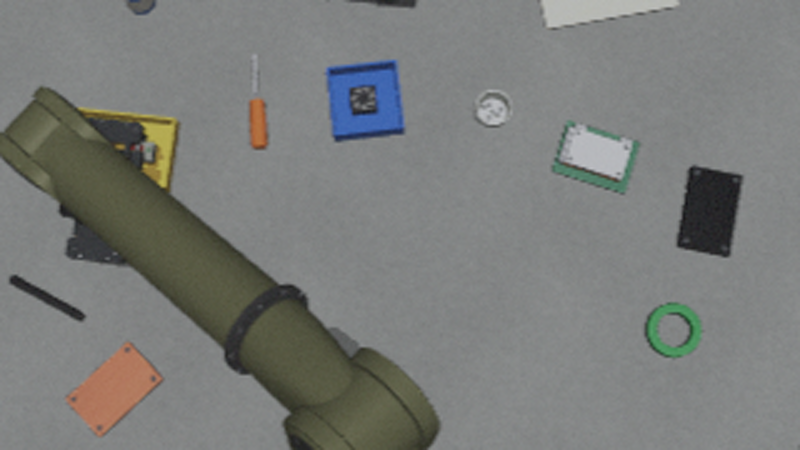

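The transformer and relay sit side by side in the yellow tray at (568,163) and (562,258), and the fan is in the blue tray. The pot and screwdriver are where they were. Time is left, so I take one closer look at the plate stack from its open sides.

```bash
python3 - <<'E'
from h import *
s=go((*seat(-80,-130),.13),SY)
E
```

```text
t 54.325 pos [0.4451 0.3358 0.1425] yaw -0.089 tilt [ 0.0001 -0.0014] | shift [ 1.14  7.34 78.28] rv [ 0.204 -0.001 -0.   ] | shift if rotated first [ 1.25 23.02 75.18]
```

Call:
{"name": "step_arm", "arguments": {"increments": [0,0,0,0.102,0,0,0,0,0,0.102,0,0,0,1.2,3.76,0,0,0,0,1.2,3.76,0,0,0,0,1.2,3.76,0,0,0,0,1.2,3.76,0,0,0,0,1.2,3.76,0,0,0,0,1.2,3.76,0,0,0,0,1.2,3.76,0,0,0,0,1.2,3.76,0,0,0,0,1.2,3.76,0,0,0,0,1.2,3.76,0,0,0]}}

```text
time: 55.82
position: [0.4514, -0.0605, 0.1424]
tool_rot: [1.422, 1.057, -1.42]
ft_force: [0.2, 0.0, -0.3]
grip_width: 0.636
```

Call:
{"name": "step_arm", "arguments": {"increments": [0,1.1,3.76,0,0,0,0,1.1,3.76,0,0,0,0,1.1,3.76,0,0,0,0,1.1,3.76,0,0,0,0,1.1,3.76,0,0,0,0,1.1,3.76,0,0,0,0,1.1,3.76,0,0,0,0,1.1,3.76,0,0,0,0,1.1,3.76,0,0,0,0,1.1,3.76,0,0,0,0,0,0,0,0,0,0,0,0,0,0,0]}}

```text
time: 57.32
position: [0.4479, -0.4506, 0.1415]
tool_rot: [1.422, 1.058, -1.421]
ft_force: [-0.3, 0.7, 0.2]
grip_width: 0.635
```

```bash
python3 - <<'E'
from h import *
inseat()
p=ctrl.camera_params('wrist');im=ctrl.get_image('wrist')
uv=proj("wrist",(*SEAT,.015),p)[0].round().astype(int);print(uv);x0=uv[0]-80;y0=max(uv[1]-60,0)
save(im[y0:y0+120,x0:x0+160],'w25.png',5);print(x0,y0)
q=lambda pts:((proj("wrist",[(*seat(a,b),z) for a,b,z in pts],p)-[x0,y0]+.4)*5).round().tolist()
print("al top",q([(-28,-45,.026),(28,-45,.026),(-28,45,.026)])); print("cu bot",q([(-28,-45,.006),(28,-45,.006),(-28,45,.006)])); print("fence",q([(-28,45,.024),(28,45,.024),(28,-45,.024)]))
E
```

```text
t 57.325 seat mm [ -80.4 -130.3] z 0.1415 F seat [-0.5  0.6] Fz 0.2 yaw 0.0008
[350  57]
270 0
al top [[272.0, 500.0], [552.0, 517.0], [269.0, 47.0]]
cu bot [[253.0, 504.0], [517.0, 519.0], [251.0, 78.0]]
fence [[267.0, 50.0], [543.0, 81.0], [548.0, 518.0]]
```

View pics/w25.png

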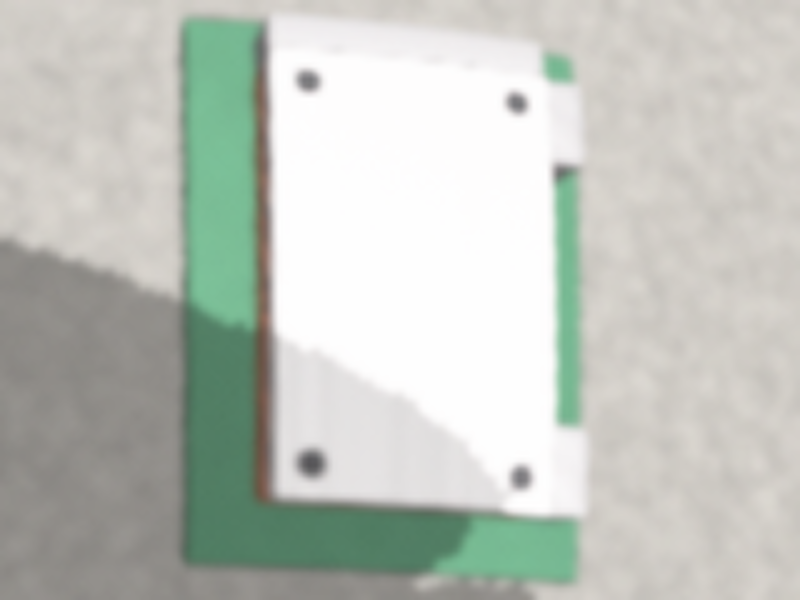

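The stack checks out. The aluminium corner is at (272,500), exactly where a flush plate projects. The copper's lower edge is at about (256,500), against (253,504) predicted, and there is no gap at the long fence or the blocks. I hand in.

```bash
python3 - <<'E'
from bench import ctrl
print(ctrl.close_job())
E
```

```text
the job is handed in; nothing more can be done
None
```

The job is done and handed in at about 57 s of the 131 s allowed; no verdict was reported.

- **Plates:** The small copper plate went into the stop first, then the aluminium plate flat on top. I pushed each against both fences until it stopped moving and the force rose to about 8–11 N. Both stopped at the same distance in x, 1.1 and 1.2 mm on the arm's reading.
- **Flush check:** The last close view put the aluminium corner exactly where a flush plate should appear. The copper edge was within about 1 mm. The camera cannot see the copper's edge behind the long fence, so its fit there rests on the push force and the other visible edges.
- **Fan:** It is in the blue tray. The fingers had not fully closed when I started lifting, so I held it about 1 cm lower in the fingers than planned. I lowered it until it touched the tray floor before letting go, pressing with about 18 N for a moment.
- **Relay and transformer:** They stand side by side on the yellow tray's floor, each set down on light contact before release.
- **Pot and screwdriver:** The top camera view before hand-in shows both where they were. The arm was clear of everything when I handed in.

Forces stayed at or below about 18 N at the wrist. The aluminium plate's first outline fit from the close view failed because of shadow, so I used its four corners instead. The first tray estimate from the top camera was about 4–5 mm off, and I corrected it from the wrist view.

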